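# Put the lathe test bar away in its sliding-cover case

### The job

Put the steel test bar with the tapered shank away in its wooden case: slide the cover back all the way to its stop, tip the bar in shank first under the cover, feel for the sprung pad at the far end of the cradle and push against it until the other end goes down inside the cradle's front board, lay the bar gently in its two V saddles and let go of it; then slide the cover fully shut, home past its spring catch. Don't knock the ground bar hard against the case, and leave the plain bar and the other things on the bench where they are.

Things in the scene. Friction and masses are not known exactly. Their poses are not given: they have to be found in the camera images.
- case: wooden case, fixed, outside 100 (x) x 234 (y) x 66 mm high; origin: centre of its underside; its rear is its own -y end. Inside: x -42 to 42, y -109 to 109. Side and front (+y) walls 8 mm thick, 66 high; rear wall 55 high. Lips along both sides (z 62 to 66) reach in to x = +-36. In it lies a cradle for the bar (see cradle_middle)
- cradle_middle (a point): point of the case (x 0, y 0, z 34) where the cradle would be centred. The tight-fitting cradle really sits up to 14 mm off it, to +y or -y, differently each time and not reported: find it by touch or sight. On its board (top z 9) stand 90 degree V saddles, 12 mm thick, horns to z 32, at cradle y +58 (for the 22 mm body) and -55 (shank). A seated bar is level, axis x 0, z 34
- cover (a joint): sliding cover of the case, m: 0 shut, 0.159 at its stop; slides to the case's -y, cannot come off. Starts shut or up to 30 mm ajar. 7 mm board, z 55 to 62 mm; front edge at case y +109 when shut, -50 at the stop, so the opening (159 mm) is shorter than the bar. Some 3 N of friction; a sprung ball catch adds a hump of about 4 N in the first 10 mm of travel and can hold the cover not quite shut
- end_stop (a point): inner face of the cradle's front end board if the cradle were centred (case y +89, z 34); the board is 6 mm thick, top at z 50. At the rear the cradle has a sprung cork pad, 30 wide, z 11 to 47: face at cradle y -79 free (its start), -87 pressed flat; 4 N starts it, 11 N presses it flat. That is 168 mm between them free, 176 flat, so a 172 mm bar must press it while its tail goes down inside
- cover_pull (a point): centre of the wooden pull strip on top of the cover, 60 (across the case) x 12 (along the slide) x 18 mm high, from 62 to 80 mm above the bench; this point is 71 mm above the bench, 36 mm behind the cover's front edge; axes as the case
- test_bar: ground steel bar, 172 mm long, 0.3 to 0.55 kg: a body 22 mm in diameter from y = +86 to -30 mm, then a tapered shank, 17 to 13 mm in diameter, to its -y end at y = -86; origin on the axis at mid-length, y along it; weight acts at y = +12. Starts in one of the plate's V-block pairs, axis 66 mm above the bench, shank to the plate's -y; grip it between the blocks, y = 0 to +45. May have rolled
- shank_end (a point): centre of the end face of the test bar's shank (13 mm in diameter)
- plain_bar: look-alike bar, 22 mm in diameter over its whole 172 mm length, in the other V-block pair; origin at mid-length on its axis, y along it; leave it there
- plate: black granite plate, fixed, 230 (x) x 180 (y) x 30 mm high, origin: centre of its underside. It carries two pairs of dark steel V-blocks, 50 mm wide, 16 mm thick, 34 mm tall, at x = -60 and x = +60 mm, the two blocks of each pair at y = -18 and y = +66 mm
- hex_key: L-shaped hex key lying flat, 150 x 42 mm, 8 mm thick; leave it
- step_pulley: aluminium three-step pulley standing on its large face, 72 mm in diameter, 42 high; leave it
- try_square: small try square lying flat, 115 x 75 mm; leave it
- chuck: three-jaw lathe chuck, jaws up, 68 mm in diameter, 56 mm high; leave it
- oil_can: clear oil bottle, 44 mm in diameter, 110 mm high; leave it
- bench_brush: bench brush lying flat, 160 mm long; leave it
Things that resemble listed ones, but are neither listed nor needed, are in the scene too. Leave any pink look-alike of the test_bar alone.

How it is judged:
By the outcome, as a careful person would: the job done as asked, in the order asked, and still so for the second after the job is handed in, with the robot touching nothing.
It also fails if it takes over 72 s, if anything falls off the work surface, if the arm or the gripper's body presses on something with over 40 N, if the wrist force passes 120 N, or if a joint passes its speed limit or range.

### The arm

A 7-joint arm with a two-finger parallel gripper is mounted at the origin on the work surface. World frame = base frame: x ahead of the robot, y to its left, z up, the work surface at z = 0. Lengths are in m, angles in rad, forces in N, time in s.
With the tool pointing down it reaches from about 0.425 to 0.95 m from the base axis. Payload 16.7 kg.
Tool frame: the origin (TCP) lies midway between the tips of the shut fingers; the grasp point (between the pads) lies 19 mm behind it (env.grip_depth is the distance from the TCP to the grasp point, in m); y points along the fingers, x is the direction in which the jaws open and shut, and the axes are right-handed (so a half turn about y gives the same grasp; the last joint's range is limited). The gripper opens to 94 mm and grips with 3 to 60 N. Pads are 16 mm wide; open, the fingers measure 119 mm over their backs; the gripper's body (75 mm by 177 mm) begins 78 mm behind the grasp point.
Start: joints at [1.073, 0.426, 0.074, 1.606, -0.034, 1.111, -0.067], TCP at [0.23, -0.635, 0.205] pointing down, gripper open.
Joint ranges: [-2.85, 2.85], [-0.5, 2.14], [-1.23, 1.37], [0.21, 2.46], [-1.02, 4.16], [0.16, 2.05], [-2.73, 2.73]. Speed limits (rad/s): [1.89, 1.89, 2.39, 2.39, 3.01, 3.01, 3.01].

### API

Orientations are given as a unit quaternion [x, y, z, w].
In Python, from rig import env gives the robot as it stands.
- The arm moves only by the tool carry_out, never from a script. Its argument "targets" is a list of rows, each a list of 7 numbers: the shift along the tool's x, y, z in units of 0.1 m (1.0 is 0.1 m), then the turn, a rotation vector about the tool's x, y, z in units of 360 degrees (1.0 is 360 degrees), then the finger opening in mm, from 0 to 94. A call has 1 to 10 rows; each row is the pose to reach, as a shift and turn from the pose commanded when the call began, along the tool's axes at that moment, turning the shorter way round; what a row does not reach only later rows make up. A row lasts 1/10 s, in which the tool goes at most 50 mm and 8.59 degrees, less where a joint would pass 70% of its speed; a pose out of reach is approached as far as the arm can. A call with a number of a shift or a turn outside -1 to 1 is refused whole. A call with a gripper value outside its range is refused whole. The fingers move at their own pace and stop on an object; the grip force is fixed at half the most. Time passes only in rows, so rows that repeat a pose let the fingers close. It gives the time, the measured TCP pose, the force and the opening at its end, in the units of the state.
- env.read_state(): the state, without advancing time (a new reading comes with each control period).
- env.grab_frame(name): name is "scene" or "top" or "wrist"; returns the picture (480x640x3 uint8, blue, green, red); there is no depth.
- env.calibration(name): a dict with "mtx" (3x3 intrinsics, pixels), "k1" (the pictures are not rectified: a ray, as slopes to the right and down, at radius r is drawn at 1 + k1 r^2 times it, then the intrinsics apply), "T" (4x4, takes a point from camera to world coordinates). Camera axes: x right, y up, looking along -z (the intrinsics and any distortion apply to the point x, -y, -z); pixel columns grow to the right and rows downward; lengths in m; the calibration is good to about 2 mm. A picture is of the moment at which its call begins: read the wrist's pose just before it. calibration takes no time and is no camera call; for the wrist camera it gives the pose at the moment of the call.
- env.hand_in(): hands the job in, once; it reports no verdict.
The state is a dict: "clock": time; "qpos": joint angles; "joint_velocities": joint speeds; "joint_torque": joint torques, N m; "position": TCP position; "ee_rot": TCP orientation; "ft_force": force on the tool from outside, world axes, zero at the start; "wrist_torque": the same for the moment, N m; "grip_width": finger opening in m.
Only numpy, scipy, OpenCV 4.12 (cv2) and the standard library are available. Lean on these libraries where they do the work, as an engineer would, in place of code of your own. Each camera call takes 0.05 s, during which the arm holds its last target.

## Working session

There is one attempt and no reset: what is moved stays moved. The work goes in short steps, Python scripts to look and compute and a tool call to move; the robot and the scene stay as the last step left them, time stands still between calls to the robot, and variables do not carry over. Pictures are saved under pics/ and viewed, and the job is handed in when it is done.

Besides the shell and the picture viewer there is one more tool, called as name(argument=value, ...) on one line, values as JSON. carry_out: Moves the arm, as the interface text tells. Its arguments: {"type":"object","properties":{"targets":{"type":"array"}},"required":["targets"]}

```bash
ls; mkdir -p pics; python3 - <<'E'
from rig import env
import cv2
s=env.read_state()
for k in s: print(k,s[k])
print(env.grip_depth)
for n in ("scene","top","wrist"):
    c=env.calibration(n); print(n,c)
    cv2.imwrite(f"pics/{n}0.png",env.grab_frame(n))
E
```

```text
pics
clock 0.0
qpos [ 1.07348897  0.42674337  0.07385078  1.6066201  -0.03408373  1.11078371
 -0.06714631]
joint_velocities [ 0.00133617 -0.00010016 -0.00077206  0.00017399  0.00068541 -0.00047414
 -0.00129609]
joint_torque [-4.85917590e-04 -9.35788894e+01  3.66642751e+00 -4.54178953e+01
 -4.87794005e-02  2.01254158e-02  1.63448476e-04]
position [ 0.22987899 -0.63417856  0.20476225]
ee_rot [-0.57872842  0.40636085 -0.40556848  0.57918778]
ft_force [-0.00955127 -0.40734806 -0.05399195]
wrist_torque [-0.04093788 -0.03239687  0.04507117]
grip_width 0.09407372112096932
0.0188
scene {'mtx': array([[610.55460176,   0.        , 316.76607571],
       [  0.        , 610.55460176, 246.52862476],
       [  0.        ,   0.        ,   1.        ]]), 'k1': -0.11937928854710729, 'T': array([[-0.4590107 , -0.58310971,  0.67029266,  1.25378434],
       [ 0.88811086, -0.28091318,  0.36379511,  0.49947415],
       [-0.02383842,  0.76228004,  0.64680822,  0.78544236],
       [ 0.        ,  0.        ,  0.        ,  1.        ]])}
top {'mtx': array([[476.67775536,   0.        , 324.49392195],
       [  
[... 218 characters left out ...]
875, -0.02950178,  0.11077994],
       [ 0.00281752,  0.22085915,  0.97530164,  0.90616796],
       [ 0.        ,  0.        ,  0.        ,  1.        ]])}
wrist {'mtx': array([[348.51363011,   0.        , 317.70488863],
       [  0.        , 348.51363011, 238.9130643 ],
       [  0.        ,   0.        ,   1.        ]]), 'k1': -0.020996305599281992, 'T': array([[ 3.40960224e-01,  9.05636898e-01,  2.52126823e-01,
         3.02317790e-01],
       [-9.40077394e-01,  3.28693128e-01,  9.06384093e-02,
        -6.06682500e-01],
       [-7.86866352e-04, -2.67922819e-01,  9.63440057e-01,
         3.84030253e-01],
       [ 0.00000000e+00,  0.00000000e+00,  0.00000000e+00,
         1.00000000e+00]])}
```

View pics/scene0.png

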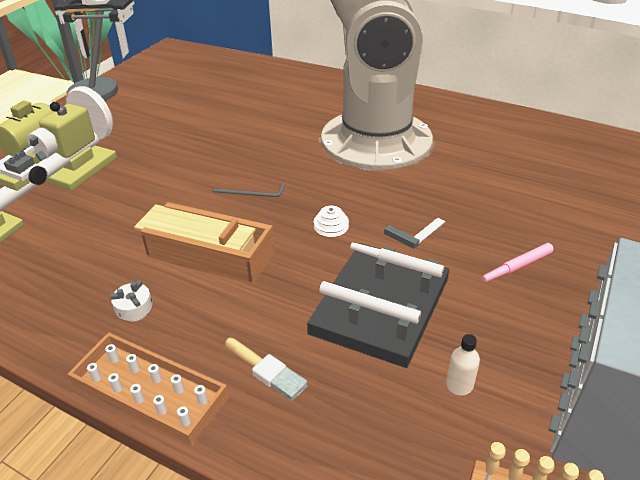

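View pics/top0.png

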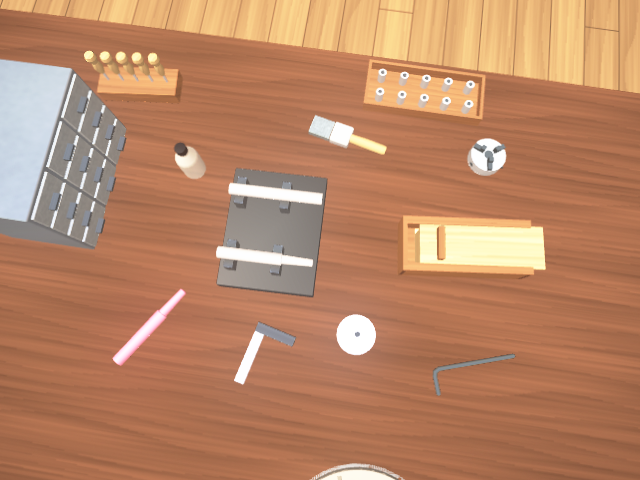

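View pics/wrist0.png

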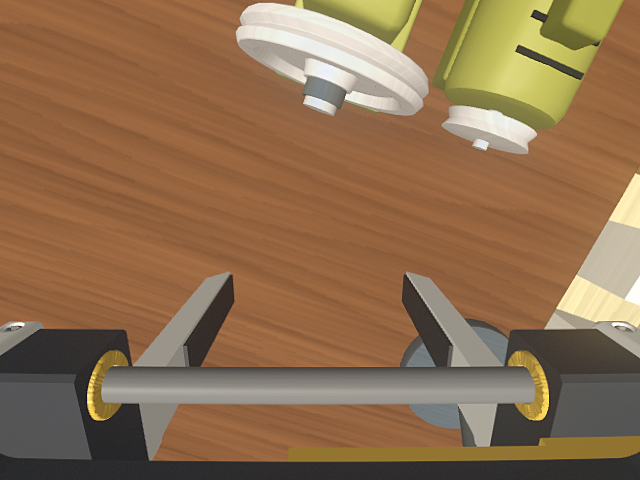

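```bash
cat > h.py <<'E'
from rig import env
import numpy as np, cv2
from scipy.spatial.transform import Rotation as R
def ray(cal,px):
    u=cv2.undistortPoints(np.array(px,float).reshape(-1,1,2),cal["mtx"],np.array([cal["k1"],0,0,0.]))[:,0]
    d=np.c_[u[:,0],-u[:,1],-np.ones(len(u))]@cal["T"][:3,:3].T
    return cal["T"][:3,3],d
def onplane(cal,px,z):
    o,d=ray(cal,px); t=(z-o[2])/d[:,2]; return o+d*t[:,None]
def proj(cal,P):
    P=np.atleast_2d(np.array(P,float)); q=(P-cal["T"][:3,3])@cal["T"][:3,:3]; s=np.c_[q[:,0]/-q[:,2],-q[:,1]/-q[:,2]]
    r2=(s**2).sum(1); s=s*(1+cal["k1"]*r2)[:,None]; m=cal["mtx"]
    return np.c_[s[:,0]*m[0,0]+m[0,2],s[:,1]*m[1,1]+m[1,2]]
def tri(c1,p1,c2,p2):
    o1,d1=ray(c1,p1);o2,d2=ray(c2,p2); out=[]
    for a,b in zip(d1,d2):
        a=a/np.linalg.norm(a);b=b/np.linalg.norm(b)
        t=np.linalg.lstsq(np.c_[a,-b],o2-o1,rcond=None)[0]; A=o1+a*t[0];B=o2+b*t[1]
        out.append(np.r_[(A+B)/2,np.linalg.norm(A-B)])
    return np.array(out)
def crop(img,x0,y0,x1,y1,f,name):
    cv2.imwrite(name,cv2.resize(img[y0:y1,x0:x1],None,fx=f,fy=f,interpolation=cv2.INTER_CUBIC))
E
python3 - <<'E'
from h import *
t=cv2.imread("pics/top0.png");s=cv2.imread("pics/scene0.png")
crop(t,395,205,555,285,5,"pics/t_case.png")
crop(t,210,160,340,300,4,"pics/t_plate.png")
crop(s,130,190,290,290,5,"pics/s_case.png")
crop(s,300,230,460,370,4,"pics/s_plate.png")
E
```

```text
(no output)
```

View pics/t_case.png

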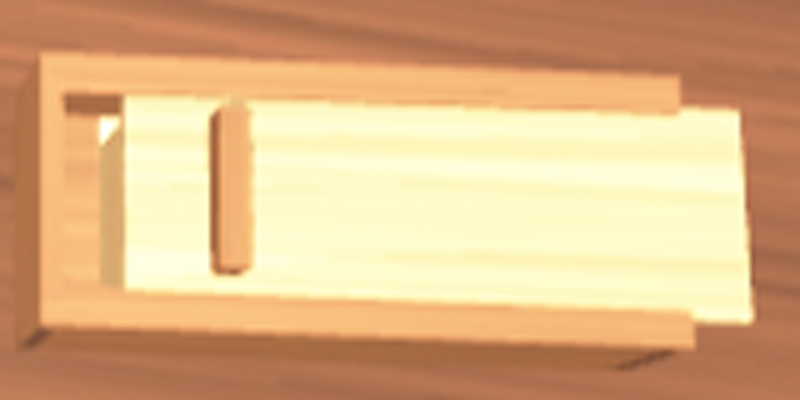

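View pics/t_plate.png

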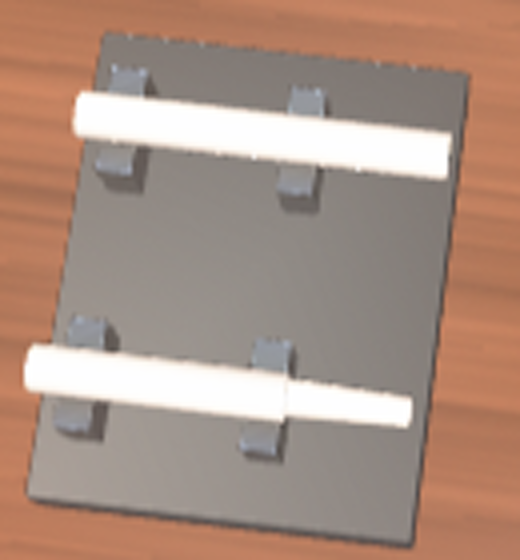

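View pics/s_case.png

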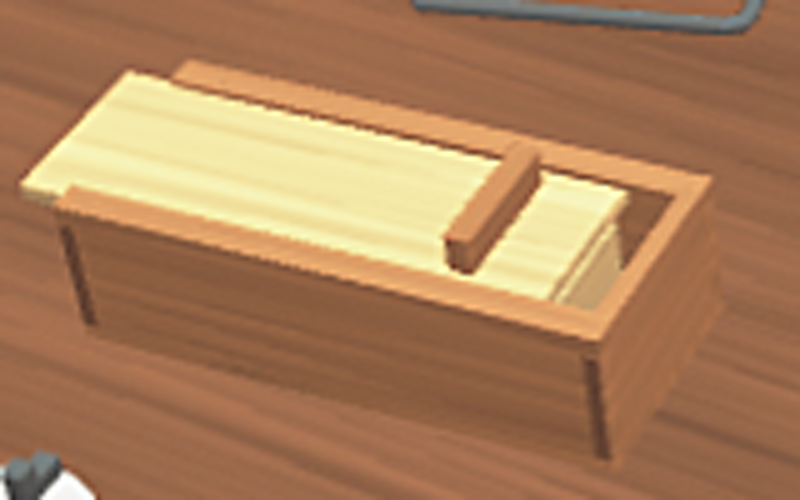

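View pics/s_plate.png

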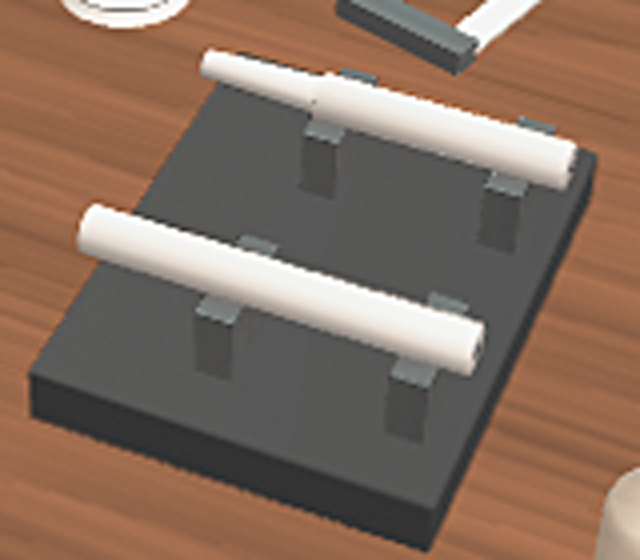

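```bash
python3 - <<'E'
from h import *
np.set_printoptions(precision=4,suppress=True)
T=env.calibration("top");S=env.calibration("scene")
# case corners: front -x(robot side), front +x, rear +x, rear -x
tp=np.array([[40,325],[40,55],[680,75],[693,347]])/5+[395,205]
sp=np.array([[712,177],[600,340],[62,188],[190,62]])/5+[130,190]
print(tri(T,tp,S,sp)); P=onplane(T,tp,.066); print(P); Q=onplane(S,sp,.066);print(Q)
for A in (P,Q):
    print(np.linalg.norm(A-np.roll(A,1,0),axis=1), A.mean(0))
    y=(A[0]+A[1]-A[2]-A[3]); print("yaw",np.degrees(np.arctan2(-y[0],y[1])))
# cover front edge corners z 62: -x side(lip hides), + side ; pull top
print("pull"); tp=np.array([[232,105],[234,268],])/5+[395,205]
sp=np.array([[525,147],[458,243]])/5+[130,190]
print(tri(T,tp,S,sp),onplane(T,tp,.08),onplane(S,sp,.08))
# bar ends in top & scene: tail centre, shank end centre, shoulder
print("bar");tp=np.array([[28,368],[410,411]])/4+[210,160]
sp=np.array([[572,167],[206,64]])/4+[300,230]
B=tri(T,tp,S,sp);print(B,np.linalg.norm(B[0,:3]-B[1,:3]))
print(onplane(T,tp,.066),onplane(S,sp,.066))
tp=np.array([[285,396]])/4+[210,160];sp=np.array([[315,100]])/4+[300,230];print(tri(T,tp,S,sp))
print("plate");tp=np.array([[105,33],[468,73],[413,546],[27,495]])/4+[210,160]
P=onplane(T,tp,.03);print(P,np.linalg.norm(P-np.roll(P,1,0),axis=1),P.mean(0)); 
E
```

```text
[[ 0.487  -0.0117  0.0635  0.0001]
 [ 0.586  -0.0005  0.0634  0.0005]
 [ 0.6099 -0.2299  0.0722  0.0021]
 [ 0.5131 -0.2443  0.0628  0.0005]]
[[ 0.4865 -0.0113  0.066 ]
 [ 0.5854 -0.0004  0.066 ]
 [ 0.6124 -0.2335  0.066 ]
 [ 0.5126 -0.2432  0.066 ]]
[[ 0.4897 -0.01    0.066 ]
 [ 0.5884  0.0016  0.066 ]
 [ 0.6043 -0.2348  0.066 ]
 [ 0.5164 -0.2408  0.066 ]]
[0.2334 0.0995 0.2347 0.1003] [ 0.5492 -0.1221  0.066 ]
yaw 6.513812149701516
[0.2323 0.0994 0.2369 0.0881] [ 0.5497 -0.121   0.066 ]
yaw 5.214428925847685
pull
[[ 0.5587 -0.0529  0.1171  0.0164]
 [ 0.5292 -0.0946  0.03    0.0185]] [[ 0.573  -0.0686  0.08  ]
 [ 0.5142 -0.0748  0.08  ]] [[ 0.5194 -0.0739  0.08  ]
 [ 0.5784 -0.0646  0.08  ]]
bar
[[0.4705 0.3227 0.0636 0.0004]
 [0.4764 0.1499 0.0632 0.0003]] 0.17288966554861926
[[0.4701 0.3223 0.066 ]
 [0.4759 0.15   0.066 ]] [[0.4732 0.3231 0.066 ]
 [0.4794 0.1511 0.066 ]]
[[0.4757 0.2052 0.0618 0.0032]]
plate
[[0.644  0.3267 0.03  ]
 [0.6495 0.1489 0.03  ]
 [0.42   0.1408 0.03  ]
 [0.4171 0.3203 0.03  ]] [0.227  0.1779 0.2297 0.1795] [0.5327 0.2342 0.03  ]
```

```bash
cat >> h.py <<'E'
np.set_printoptions(precision=4,suppress=True)
CY=np.radians(6.4)
def pose():
    s=env.read_state(); return np.array(s["position"]),R.from_quat(s["ee_rot"]),s
def frame(xdir,down=(0,0,-1)):
    y=np.array(down,float);y/=np.linalg.norm(y); x=np.array(xdir,float); x-=y*(x@y); x/=np.linalg.norm(x)
    return R.from_matrix(np.c_[x,y,np.cross(x,y)])
def rel(p,Rt,p0=None,R0=None):
    if p0 is None: p0,R0,_=pose()
    d=R0.inv().apply(np.array(p)-p0)/0.1; w=(R0.inv()*Rt).as_rotvec()/(2*np.pi)
    return np.r_[d,w]
E
python3 - <<'E'
from h import *
p,r,s=pose(); print(r.as_matrix())
W=env.calibration("wrist");S=env.calibration("scene")
print(onplane(W,[[240,30],[420,110],[480,145],[560,120],[620,20]],0.0)[:,:2])
for z in (0,.1,.15): print(z,onplane(S,[[85,95],[110,150],[20,235],[38,175],[110,110]],z)[:,:2])
c,sn=np.cos(CY),np.sin(CY)
ya=np.array([-sn,c,0]); 
Rt=frame(ya); Rt2=frame(-ya)
print(rel([.544,-.071,.2],Rt),rel([.544,-.071,.2],Rt2))
# cradle board front edge estimate in top
T=env.calibration("top"); C=np.array([.5492,-.1221,0])
for u in (100,123):
    P=onplane(T,np.array([[u,200]])/5+[395,205],.05)[0]; print(u,(P-C)@ya)
P=onplane(T,np.array([[123,200]])/5+[395,205],.062)[0]; print("cover edge",(P-C)@ya)
for n,pt in (("tw",.066),): print((onplane(T,np.array([[63,200]])/5+[395,205],.066)[0]-C)@ya)
E
```

```text
[[ 0.3408 -0.0004  0.9401]
 [-0.9401  0.0009  0.3408]
 [-0.001  -1.     -0.0001]]
[[ 0.3771 -0.4977]
 [ 0.3692 -0.6955]
 [ 0.3591 -0.7706]
 [ 0.4118 -0.8392]
 [ 0.5169 -0.8485]]
0 [[ 0.1199 -0.8851]
 [ 0.3314 -0.589 ]
 [ 0.6817 -0.5321]
 [ 0.4955 -0.6776]
 [ 0.1637 -0.7432]]
0.1 [[ 0.2642 -0.7088]
 [ 0.4488 -0.4504]
 [ 0.7545 -0.4007]
 [ 0.592  -0.5278]
 [ 0.3025 -0.585 ]]
0.15 [[ 0.3364 -0.6207]
 [ 0.5075 -0.3811]
 [ 0.7909 -0.3351]
 [ 0.6403 -0.4528]
 [ 0.3719 -0.5059]]
[-4.2253  0.0531  4.8724 -0.0002 -0.4624 -0.    ] [-4.2253  0.0531  4.8724  0.      0.0376 -0.0002]
100 0.09233497660314788
123 0.0838792563751207
cover edge 0.08627309129160313
0.10871226742166155
```

carry_out(targets=[[-0.3, -0.3, 0.15, 0, 0.01, 0, 94], [-0.6, -0.6, 0.3, 0, 0.02, 0, 94], [-1, -1, 0.5, 0, 0.038, 0, 94], [-1, -1, 0.5, 0, 0.038, 0, 94]])

```text
clock: 0.55
position: [0.2444, -0.5216, 0.3094]
ee_rot: [0.526, -0.471, 0.474, -0.526]
ft_force: [0.4, -0.5, 0.5]
grip_width: 0.094
```

```bash
python3 - <<'E'
from h import *
ya=np.array([-np.sin(CY),np.cos(CY),0]); print(rel([.544,-.071,.2],frame(-ya)),pose()[2]["clock"],pose()[2]["ft_force"])
E
```

```text
[-4.1649  1.0884  3.4556 -0.0004 -0.0008  0.0006] 0.55 [ 0.4016 -0.5028  0.5018]
```

carry_out(targets=[[-0.33, 0, 0.28, 0, 0, 0, 94], [-0.66, 0, 0.56, 0, 0, 0, 94], [-1, 0, 0.85, 0, 0, 0, 94]])

```text
clock: 0.85
position: [0.3169, -0.4137, 0.3052]
ee_rot: [0.526, -0.472, 0.472, -0.526]
ft_force: [0.7, 0.2, 0.1]
grip_width: 0.0942
```

carry_out(targets=[[-0.33, 0, 0.28, 0, 0, 0, 94], [-0.66, 0, 0.56, 0, 0, 0, 94], [-1, 0, 0.85, 0, 0, 0, 94]])

```text
clock: 1.15
position: [0.3907, -0.3049, 0.3052]
ee_rot: [0.527, -0.472, 0.472, -0.527]
ft_force: [1.0, -0.7, -0.2]
grip_width: 0.0939
```

carry_out(targets=[[-0.33, 0, 0.28, 0, 0, 0, 94], [-0.66, 0, 0.56, 0, 0, 0, 94], [-1, 0, 0.85, 0, 0, 0, 94]])

```text
clock: 1.45
position: [0.4644, -0.1963, 0.3052]
ee_rot: [0.527, -0.472, 0.472, -0.527]
ft_force: [1.4, -1.5, -0.6]
grip_width: 0.0939
```

carry_out(targets=[[-0.33, 0.1, 0.28, 0, 0, 0, 60], [-0.66, 0.3, 0.56, 0, 0, 0, 50], [-1, 0.5, 0.85, 0, 0, 0, 40], [-1, 0.5, 0.85, 0, 0, 0, 40], [-1, 0.5, 0.85, 0, 0, 0, 40]])

```text
clock: 1.95
position: [0.5374, -0.0882, 0.2544]
ee_rot: [0.527, -0.472, 0.471, -0.527]
ft_force: [-0.0, -0.6, 0.5]
grip_width: 0.0574
```

```bash
python3 - <<'E'
from h import *
ya=np.array([-np.sin(CY),np.cos(CY),0]); print(rel([.544,-.071,.1],frame(-ya)),pose()[2]["clock"],pose()[2]["ft_force"],pose()[0])
cv2.imwrite("pics/w1.png",env.grab_frame("wrist"))
E
```

```text
[-0.1619  1.5439  0.0877  0.0003 -0.     -0.0001] 1.95 [-0.0044 -0.6131  0.5057] [ 0.5374 -0.0882  0.2544]
```

View pics/w1.png

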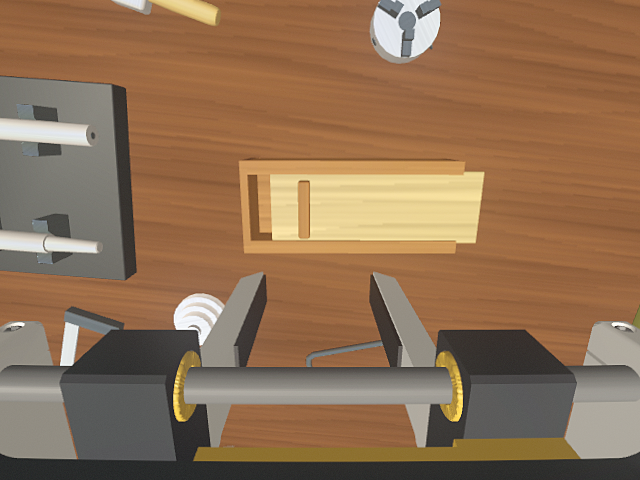

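```bash
python3 - <<'E'
from h import *
w=cv2.imread("pics/w1.png"); crop(w,230,145,490,265,3,"pics/w1c.png")
E
```

```text
(no output)
```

View pics/w1c.png

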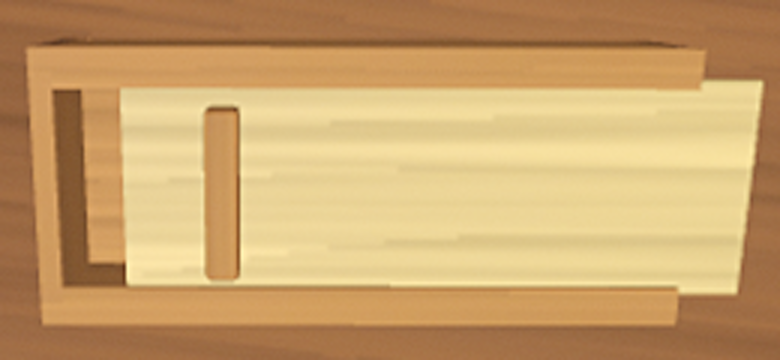

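```bash
python3 - <<'E'
from h import *
W=env.calibration("wrist");T=env.calibration("top")
px=np.array([[42,324],[28,48],[705,50],[677,324]])/3+[230,145]
P=onplane(W,px,.066);print(W["T"][:3,3],P,np.linalg.norm(P-np.roll(P,1,0),axis=1),P.mean(0)); y=P[0]+P[1]-P[2]-P[3]
print("yaw",np.degrees(np.arctan2(-y[0],y[1])))
tp=np.array([[40,325],[40,55],[680,75],[693,347]])/5+[395,205]
print(tri(W,px,T,tp))
pp=np.array([[222,107],[223,281]])/3+[230,145];Q=onplane(W,pp,.08);print("pull",Q,Q.mean(0))
ya=np.array([-np.sin(CY),np.cos(CY),0]);print((Q.mean(0)-P.mean(0))@ya)
g=onplane(W,np.array([[125,200]])/3+[230,145],.062);print("cover edge",(g-P.mean(0))@ya)
pb=onplane(W,np.array([[46,244],[98,244]]),.066);print(pb)
E
```

```text
[ 0.614  -0.0797  0.4341] [[ 0.4868 -0.0114  0.066 ]
 [ 0.5862 -0.0012  0.066 ]
 [ 0.6113 -0.2338  0.066 ]
 [ 0.5125 -0.2454  0.066 ]] [0.2354 0.0999 0.2339 0.0995] [ 0.5492 -0.1229  0.066 ]
yaw 6.2169107194491495
[[ 0.4866 -0.0114  0.0656  0.0001]
 [ 0.586  -0.0007  0.0637  0.0001]
 [ 0.6113 -0.2322  0.0695  0.0002]
 [ 0.5126 -0.2441  0.0664  0.0019]]
pull [[ 0.5749 -0.0701  0.08  ]
 [ 0.5145 -0.0765  0.08  ]] [ 0.5447 -0.0733  0.08  ]
0.049831159033454635
cover edge [0.0858]
[[0.4729 0.2097 0.066 ]
 [0.4794 0.1509 0.066 ]]
```

```bash
sed -i 's/CY=np.radians(6.4)/CY=np.radians(6.3)\nC=np.array([.5492,-.1225,0])\nYA=np.array([-np.sin(CY),np.cos(CY),0]);XA=np.array([np.cos(CY),np.sin(CY),0])/' h.py
python3 - <<'E'
from h import *
print(rel([.5445,-.0728,.067],frame(-YA)),pose()[0])
E
```

```text
[-0.1564  1.8805  0.0917  0.0001 -0.0001 -0.    ] [ 0.5373 -0.0894  0.2551]
```

carry_out(targets=[[-0.05, 0.3, 0.03, 0, 0, 0, 40], [-0.1, 0.6, 0.06, 0, 0, 0, 40], [-0.16, 1.0, 0.09, 0, 0, 0, 40], [-0.16, 1.0, 0.09, 0, 0, 0, 40]])

```text
clock: 2.4
position: [0.542, -0.0727, 0.152]
ee_rot: [0.528, -0.474, 0.47, -0.525]
ft_force: [-0.5, 0.1, 0.2]
grip_width: 0.04
```

carry_out(targets=[[0, 0.3, 0, 0, 0, 0, 40], [0, 0.6, 0, 0, 0, 0, 40], [0, 0.8, 0, 0, 0, 0, 40], [0, 0.88, 0, 0, 0, 0, 40], [0, 0.88, 0, 0, 0, 0, 40]])

```text
clock: 2.9
position: [0.5448, -0.073, 0.0682]
ee_rot: [0.526, -0.472, 0.472, -0.526]
ft_force: [1.0, 0.0, 0.7]
grip_width: 0.04
```

```bash
python3 - <<'E'
from h import *
print(rel([.5445,-.0728,.067],frame(-YA)),pose()[0],pose()[2]["ft_force"])
cv2.imwrite("pics/w2.png",env.grab_frame("wrist"))
E
```

```text
[-0.0019  0.0123 -0.0029  0.     -0.0003  0.0001] [ 0.5448 -0.073   0.0682] [0.9602 0.0092 0.7029]
```

View pics/w2.png

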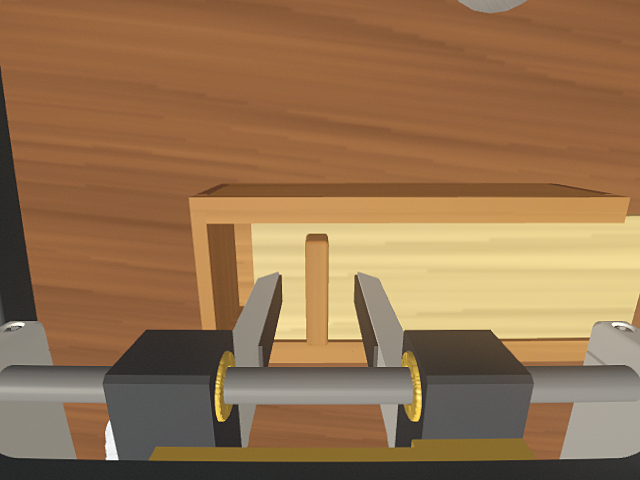

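carry_out(targets=[[0, 0, 0, 0, 0, 0, 15], [0, 0, 0, 0, 0, 0, 15], [0, 0, 0, 0, 0, 0, 15], [0, 0, 0, 0, 0, 0, 15]])

```text
clock: 3.35
position: [0.5448, -0.072, 0.0679]
ee_rot: [-0.526, 0.472, -0.472, 0.527]
ft_force: [-0.4, 0.3, 0.4]
grip_width: 0.0156
```

carry_out(targets=[[0.1, 0, 0, 0, 0, 0, 15], [0.2, 0, 0, 0, 0, 0, 15], [0.3, 0, 0, 0, 0, 0, 15], [0.4, 0, 0, 0, 0, 0, 15], [0.5, 0, 0, 0, 0, 0, 15], [0.6, 0, 0, 0, 0, 0, 15], [0.7, 0, 0, 0, 0, 0, 15], [0.8, 0, 0, 0, 0, 0, 15], [0.9, 0, 0, 0, 0, 0, 15], [1.0, 0, 0, 0, 0, 0, 15]])

```text
clock: 4.35
position: [0.5556, -0.1722, 0.0675]
ee_rot: [-0.526, 0.472, -0.472, 0.527]
ft_force: [1.8, 2.5, 2.2]
grip_width: 0.0151
```

```bash
python3 - <<'E'
from h import *
p,_,s=pose(); print((p-C)@YA,(p-C)@XA,s["ft_force"],s["ft_force"]@YA)
E
```

```text
-0.050138719680581444 0.000920748229024232 [1.8354 2.4945 2.198 ] 2.278027631805949
```

carry_out(targets=[[0.1, 0, 0, 0, 0, 0, 15], [0.2, 0, 0, 0, 0, 0, 15], [0.28, 0, 0, 0, 0, 0, 15], [0.31, 0, 0, 0, 0, 0, 15], [0.33, 0, 0, 0, 0, 0, 15], [0.33, 0, 0, 0, 0, 0, 15]])

```text
clock: 4.95
position: [0.5588, -0.2045, 0.0674]
ee_rot: [0.527, -0.472, 0.472, -0.526]
ft_force: [-0.5, 0.3, -0.1]
grip_width: 0.0147
```

carry_out(targets=[[0.02, 0, 0, 0, 0, 0, 15], [0.03, 0, 0, 0, 0, 0, 15], [0.03, 0, 0, 0, 0, 0, 15]])

```text
clock: 5.25
position: [0.5592, -0.2072, 0.0674]
ee_rot: [0.527, -0.472, 0.472, -0.526]
ft_force: [-0.9, 1.6, 0.5]
grip_width: 0.0153
```

carry_out(targets=[[0.02, 0, 0, 0, 0, 0, 15], [0.03, 0, 0, 0, 0, 0, 15], [0.03, 0, 0, 0, 0, 0, 15]])

```text
clock: 5.55
position: [0.5595, -0.2091, 0.0674]
ee_rot: [-0.527, 0.472, -0.471, 0.527]
ft_force: [-4.4, 8.2, 2.5]
grip_width: 0.0149
```

```bash
python3 - <<'E'
from h import *
p,_,s=pose(); print((p-C)@YA,(p-C)@XA,s["ft_force"],s["ft_force"]@YA)
E
```

```text
-0.08722555461514316 0.000701095206581459 [-4.3924  8.1705  2.4871] 8.60311696064415
```

carry_out(targets=[[0.02, 0, 0, 0, 0, 0, 15], [0.02, 0, 0, 0, 0, 0, 15], [0.02, 0, 0, 0, 0, 0, 15]])

```text
clock: 5.85
position: [0.5595, -0.2093, 0.0673]
ee_rot: [-0.527, 0.473, -0.47, 0.527]
ft_force: [-5.5, 15.3, 6.6]
grip_width: 0.0155
```

carry_out(targets=[[-0.06, 0, 0, 0, 0, 0, 30], [-0.06, 0, 0, 0, 0, 0, 30], [-0.06, -0.3, 0, 0, 0, 0, 40], [-0.2, -0.6, 0, 0, 0, 0, 60], [-0.5, -1, 0, 0, 0, 0, 60], [-1, -1, 0, 0, 0, 0, 60], [-1, -1, 0, 0, 0, 0, 60]])

```text
clock: 6.55
position: [0.5498, -0.1073, 0.1692]
ee_rot: [-0.527, 0.47, -0.471, 0.529]
ft_force: [-0.1, -0.6, -1.4]
grip_width: 0.0594
```

```bash
python3 - <<'E'
from h import *
p,_,s=pose(); print(p,s["ft_force"])
w=env.grab_frame("wrist");cv2.imwrite("pics/w3.png",w)
t=env.grab_frame("top"); crop(t,385,190,585,300,4,"pics/t3.png");cv2.imwrite("pics/t3f.png",t)
E
```

```text
[ 0.5498 -0.1073  0.1692] [-0.1289 -0.5655 -1.4119]
```

View pics/w3.png

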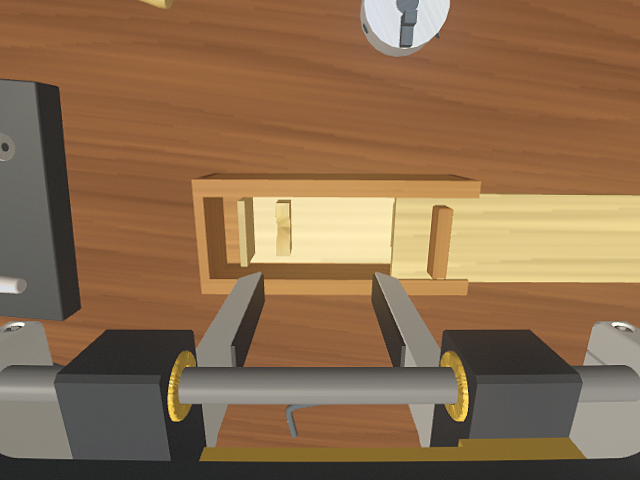

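View pics/t3.png

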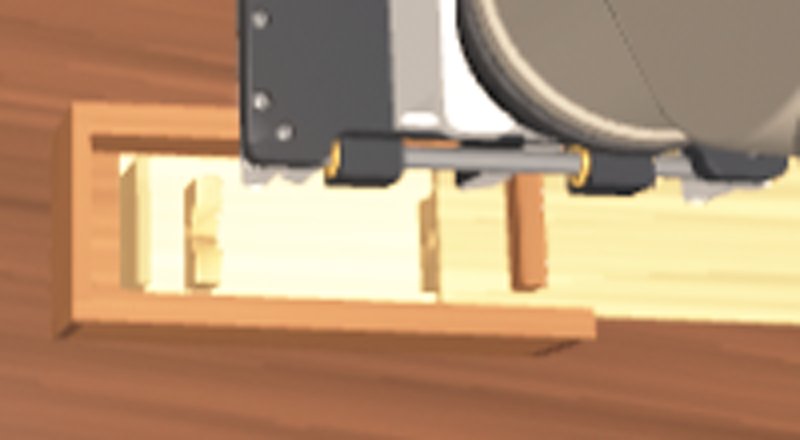

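```bash
python3 - <<'E'
from h import *
w=cv2.imread("pics/w3.png"); crop(w,190,170,350,300,5,"pics/w3c.png")
t=cv2.imread("pics/t3f.png"); crop(t,395,205,505,285,7,"pics/t3c.png")
E
```

```text
(no output)
```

View pics/w3c.png

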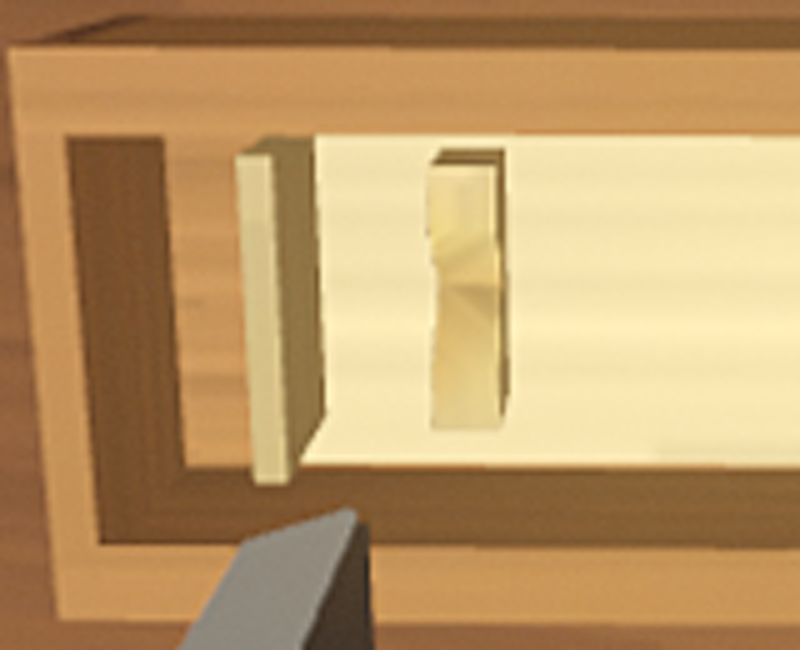

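View pics/t3c.png

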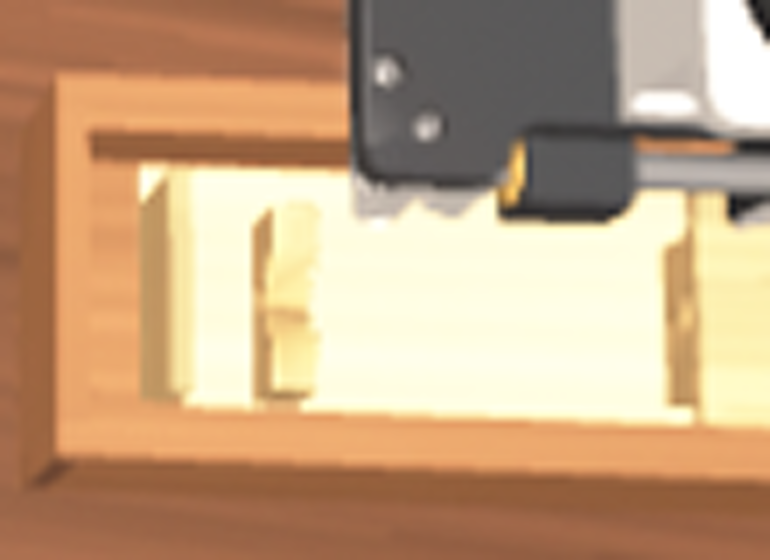

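```bash
python3 - <<'E'
from h import *
W=env.calibration("wrist");T=env.calibration("top")
f=lambda cal,px,s,o,z: print([((q-C)@YA*1000).round(1) for q in onplane(cal,np.array(px)/s+o,z)],[((q-C)@XA*1000).round(1) for q in onplane(cal,np.array(px)/s+o,z)])
print("board outer/inner"); f(W,[[245,316],[281,316]],5,[190,170],.05); f(T,[[170,280],[187,280]],7,[395,205],.05)
print("saddle");f(W,[[431,300],[500,300]],5,[190,170],.032); f(T,[[272,300],[318,300]],7,[395,205],.032)
print("wall inner");f(W,[[84,340],[33,340]],5,[190,170],.066); f(T,[[90,280],[56,280]],7,[395,205],.066)
print("cover edge");f(W,[[392,230]],1,[0,0],.062); f(T,[[700,320]],7,[395,205],.062)
print("V apex row");f(W,[[470,288]],5,[190,170],.022);
E
```

```text
board outer/inner
[np.float64(80.5), np.float64(74.1)] [np.float64(1.1), np.float64(1.1)]
[np.float64(84.9), np.float64(80.4)] [np.float64(-0.2), np.float64(-0.0)]
saddle
[np.float64(49.8), np.float64(36.9)] [np.float64(-0.5), np.float64(-0.5)]
[np.float64(54.0), np.float64(41.7)] [np.float64(-0.8), np.float64(-0.4)]
wall inner
[np.float64(104.1), np.float64(112.7)] [np.float64(1.1), np.float64(1.1)]
[np.float64(108.6), np.float64(117.4)] [np.float64(-4.4), np.float64(-4.7)]
cover edge
[np.float64(-51.6)] [np.float64(7.1)]
[np.float64(-50.0)] [np.float64(-8.3)]
V apex row
[np.float64(43.4)] [np.float64(-0.6)]
```

```bash
python3 - <<'E'
from h import *
b=np.radians(1.95); bx=np.array([np.cos(b),np.sin(b),0])
p,r,s=pose();print(s["qpos"],p)
print(rel([.472,.17,.25],frame(bx)))
E
```

```text
[ 0.3774  0.3002 -0.3484  1.8865  0.123   0.9745 -1.4858] [ 0.5494 -0.1124  0.1679]
[-2.8912 -0.8234 -0.4562 -0.     -0.2378  0.0002]
```

carry_out(targets=[[-0.05, -0.15, 0, 0, -0.023, 0, 60], [-0.15, -0.3, 0, 0, -0.046, 0, 60], [-0.25, -0.5, -0.05, 0, -0.07, 0, 60], [-0.35, -0.7, -0.05, 0, -0.094, 0, 60], [-0.45, -0.8, -0.1, 0, -0.118, 0, 60], [-0.55, -0.8, -0.1, 0, -0.142, 0, 60], [-0.65, -0.8, -0.1, 0, -0.166, 0, 60], [-0.75, -0.8, -0.15, 0, -0.19, 0, 60], [-0.9, -0.8, -0.15, 0, -0.214, 0, 60], [-1, -0.8, -0.15, 0, -0.238, 0, 60]])

```text
clock: 7.65
position: [0.5234, -0.0158, 0.2472]
ee_rot: [0.707, 0.011, -0.011, -0.707]
ft_force: [-0.3, -0.2, -0.6]
grip_width: 0.06
```

```bash
python3 - <<'E'
from h import *
b=np.radians(1.95); bx=np.array([np.cos(b),np.sin(b),0])
p,r,s=pose();print(s["qpos"],p)
print(rel([.472,.17,.25],frame(bx)))
E
```

```text
[ 0.46    0.1909 -0.6227  1.8618  0.1228  1.1274 -0.1752] [ 0.5234 -0.0158  0.2472]
[-0.4548 -0.0283  1.8738  0.     -0.0004 -0.0001]
```

carry_out(targets=[[-0.1, 0, 0.3, 0, 0, 0, 60], [-0.2, 0, 0.65, 0, 0, 0, 60], [-0.25, 0, 1, 0, 0, 0, 60]])

```text
clock: 7.95
position: [0.4955, 0.0836, 0.2472]
ee_rot: [0.707, 0.008, -0.009, -0.707]
ft_force: [-0.4, 0.3, 0.0]
grip_width: 0.0602
```

carry_out(targets=[[-0.1, 0, 0.3, 0, 0, 0, 60], [-0.2, 0, 0.6, 0, 0, 0, 60], [-0.2, 0, 0.88, 0, 0, 0, 60], [-0.2, 0, 0.88, 0, 0, 0, 60], [-0.2, 0, 0.88, 0, 0, 0, 60], [-0.2, 0, 0.88, 0, 0, 0, 60]])

```text
clock: 8.55
position: [0.4738, 0.17, 0.2472]
ee_rot: [0.707, 0.009, -0.009, -0.707]
ft_force: [-0.5, -0.1, -0.5]
grip_width: 0.06
```

```bash
python3 - <<'E'
from h import *
W=env.calibration("wrist");p,r,s=pose();print(p,np.abs(s["joint_velocities"]).max());w=env.grab_frame("wrist");cv2.imwrite("pics/w4.png",w)
np.save("W4.npy",W,allow_pickle=True)
E
```

```text
[0.4738 0.17   0.2472] 0.005968353333141615
```

View pics/w4.png

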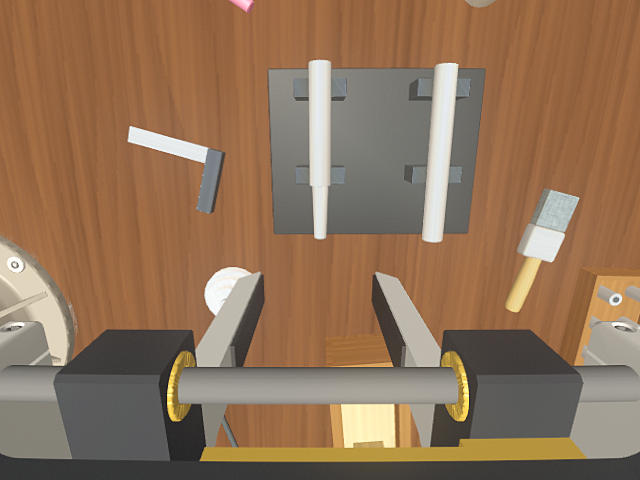

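```bash
python3 - <<'E'
from h import *
W=np.load("W4.npy",allow_pickle=True).item();w=cv2.imread("pics/w4.png")
g=cv2.cvtColor(w,cv2.COLOR_BGR2GRAY); m=(g[40:250,290:350]>175).astype(np.uint8)
n,l,st,ce=cv2.connectedComponentsWithStats(m); i=1+st[1:,4].argmax(); m=l==i; print(st[i])
T=env.calibration("top")
rows=np.where(m.any(1))[0]
for r in list(rows[3::15])+[rows[-2]]:
    c=np.where(m[r])[0]; u=290+c.mean(); v=40+r; q=onplane(W,[[u,v]],.066)[0]; print(v,u,c.ptp()+1 if hasattr(c,'ptp') else np.ptp(c)+1,q)
e=onplane(W,[[319.5,40+rows[0]],[320,41+rows[-1]]],.066);print(e,np.linalg.norm(e[0]-e[1]))
# heights: triangulate shank end & tail with top
print(tri(W,[[320,40+rows[-1]],[319.5,41+rows[0]]],T,np.array([[410,411],[28,368]])/4+[210,160]))
crop(w,260,50,490,250,3,"pics/w4c.png")
E
```

```text
[  19   20   22  179 3320]
63 319.5 22 [0.4707 0.3214 0.066 ]
78 319.0 21 [0.4706 0.3083 0.066 ]
93 319.0 21 [0.4709 0.2949 0.066 ]
108 319.0 21 [0.4713 0.2812 0.066 ]
123 319.0 21 [0.4717 0.2672 0.066 ]
138 319.0 21 [0.472 0.253 0.066]
153 319.5 20 [0.4729 0.2385 0.066 ]
168 319.5 20 [0.4733 0.2237 0.066 ]
183 319.5 20 [0.4737 0.2085 0.066 ]
198 319.5 14 [0.4741 0.193  0.066 ]
213 319.5 14 [0.4746 0.1771 0.066 ]
228 319.5 12 [0.475  0.1609 0.066 ]
237 319.5 10 [0.4753 0.151  0.066 ]
[[0.4706 0.324  0.066 ]
 [0.4758 0.1488 0.066 ]] 0.17535473121659048
[[0.4758 0.1499 0.0663 0.    ]
 [0.4708 0.3239 0.0609 0.0006]]
```

View pics/w4c.png

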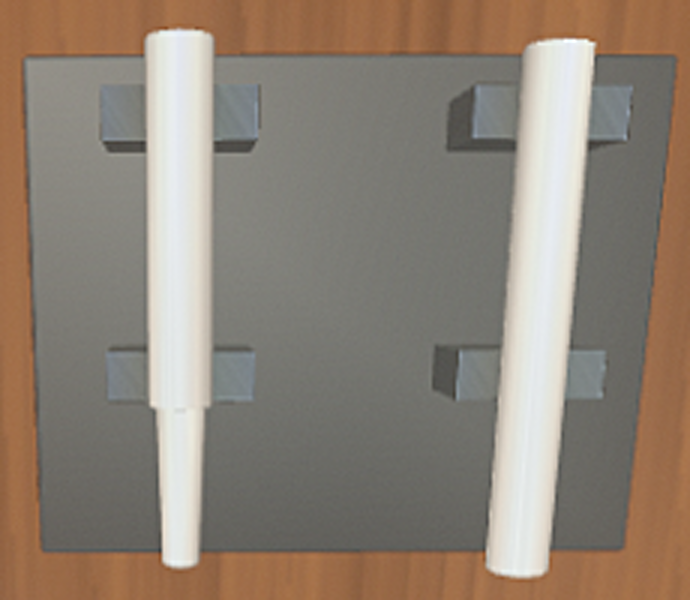

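```bash
python3 - <<'E'
from h import *
b=np.radians(1.7); bx=np.array([np.cos(b),np.sin(b),0])
print(rel([.4724,.251,.049],frame(bx)))
E
```

```text
[ 0.0072  1.9825  0.8095  0.     -0.0008 -0.0001]
```

carry_out(targets=[[0, 0.2, 0.27, 0, 0, 0, 60], [0, 0.4, 0.54, 0, 0, 0, 60], [0.01, 0.7, 0.81, 0, -0.001, 0, 60], [0.01, 1, 0.81, 0, -0.001, 0, 60], [0.01, 1, 0.81, 0, -0.001, 0, 60]])

```text
clock: 9.1
position: [0.4706, 0.2511, 0.1443]
ee_rot: [0.708, 0.01, -0.014, -0.706]
ft_force: [-0.5, -1.0, 0.3]
grip_width: 0.0602
```

```bash
python3 - <<'E'
from h import *
b=np.radians(1.7); bx=np.array([np.cos(b),np.sin(b),0])
print(rel([.4724,.251,.049],frame(bx)),pose()[2]["ft_force"])
E
```

```text
[ 0.0233  0.9526  0.0001  0.0003  0.0006 -0.0008] [-0.5457 -1.0026  0.29  ]
```

carry_out(targets=[[0, 0.2, 0, 0, 0, 0, 60], [0, 0.45, 0, 0, 0, 0, 60], [0, 0.7, 0, 0, 0, 0, 60], [0, 0.9, 0, 0, 0, 0, 60], [0, 0.98, 0, 0, 0, 0, 60], [0, 0.98, 0, 0, 0, 0, 60], [0, 0.98, 0, 0, 0, 0, 60]])

```text
clock: 9.8
position: [0.4729, 0.2526, 0.0508]
ee_rot: [-0.707, -0.012, 0.011, 0.707]
ft_force: [0.3, 0.0, 0.6]
grip_width: 0.0601
```

```bash
python3 - <<'E'
from h import *
b=np.radians(1.7); bx=np.array([np.cos(b),np.sin(b),0])
print(rel([.4724,.251,.049],frame(bx)),pose()[2]["ft_force"])
w=env.grab_frame("wrist");cv2.imwrite("pics/w5.png",w)
E
```

```text
[-0.0054  0.0181 -0.0162 -0.0001  0.0005  0.0002] [0.3088 0.0354 0.6482]
```

View pics/w5.png

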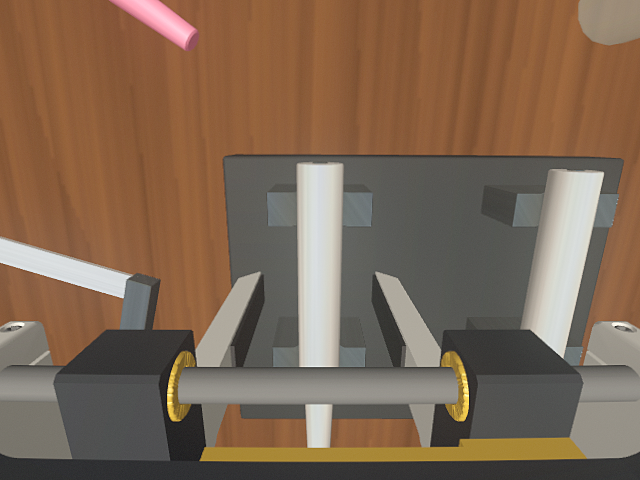

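carry_out(targets=[[0, 0.015, 0, 0, 0, 0, 40], [0, 0.015, 0, 0, 0, 0, 28], [0, 0.015, 0, 0, 0, 0, 18], [0, 0.015, 0, 0, 0, 0, 10], [0, 0.015, 0, 0, 0, 0, 10], [0, 0.015, 0, 0, 0, 0, 10], [0, 0.015, 0, 0, 0, 0, 10]])

```text
clock: 10.55
position: [0.4734, 0.2529, 0.0485]
ee_rot: [-0.707, -0.012, 0.011, 0.707]
ft_force: [6.1, 0.3, -0.1]
grip_width: 0.0214
```

```bash
python3 - <<'E'
from h import *
p,r,s=pose();print(p,r.as_matrix()[:,0],s["ft_force"],s["wrist_torque"],s["grip_width"])
E
```

```text
[0.4734 0.2529 0.0485] [0.9995 0.033  0.0022] [ 6.0869  0.2769 -0.086 ] [-0.0676 -1.6956  0.0101] 0.021424359967340552
```

carry_out(targets=[[0, -0.05, 0, 0, 0, 0, 10], [0, -0.1, 0, 0, 0, 0, 10], [0, -0.25, 0, 0, 0, 0, 10], [0, -0.5, 0, 0, 0, 0, 10], [0, -0.75, 0, 0, 0, 0, 10], [0, -1, 0, 0, 0, 0, 10], [0, -1, 0, 0, 0, 0, 10]])

```text
clock: 11.25
position: [0.4732, 0.2539, 0.1518]
ee_rot: [-0.706, -0.014, 0.01, 0.708]
ft_force: [0.7, -0.2, -4.8]
grip_width: 0.0214
```

```bash
cat >> h.py <<'E'
OFF=-.010; GB=.017; GZ=.0175
def bar(yc,zc,th,ye=None,s=None):
    """pose of TCP when bar axis passes cradle (yc,zc) [m], tilt th deg shank down, shank-end axis at cradle ye"""
    t=np.radians(th); u=YA*np.cos(t)+np.array([0,0,np.sin(t)]); n=-YA*np.sin(t)+np.array([0,0,np.cos(t)])
    ze=zc+(ye-yc)*np.tan(t); e=C+YA*(ye+OFF)+np.array([0,0,ze])
    return e+u*(.086+GB)-n*GZ, frame(XA,-n)
E
python3 - <<'E'
from h import *
p,r,s=pose();print(p,s["ft_force"],s["grip_width"])
P,Rr=bar(-.061,.036,16,-.010); print(P); P[2]+=.06; print(rel(P,Rr))
cv2.imwrite("pics/w6.png",env.grab_frame("wrist"))
E
```

```text
[0.4732 0.2539 0.1518] [ 0.694  -0.1721 -4.7717] 0.02143356832584957
[ 0.54   -0.0392  0.0622]
[ 0.5673  0.2933 -2.9517  0.0442 -0.012   0.0024]
```

View pics/w6.png

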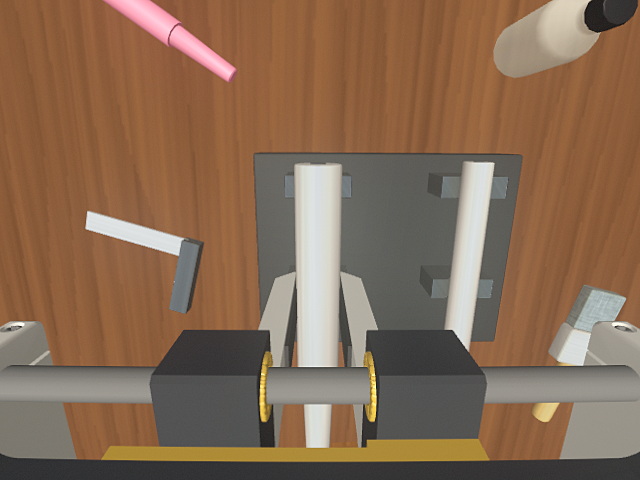

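carry_out(targets=[[0.05, -0.05, -0.2, 0, 0, 0, 10], [0.1, -0.1, -0.45, 0, 0, 0, 10], [0.15, -0.2, -0.7, 0, 0, 0, 10], [0.2, -0.2, -1, 0, 0, 0, 10]])

```text
clock: 11.7
position: [0.4952, 0.1531, 0.1682]
ee_rot: [-0.707, -0.012, 0.012, 0.707]
ft_force: [0.0, -0.4, -4.2]
grip_width: 0.021
```

carry_out(targets=[[0.05, 0, -0.25, 0, 0, 0, 10], [0.1, 0, -0.5, 0, 0, 0, 10], [0.15, 0, -0.75, 0, 0, 0, 10], [0.2, 0, -0.95, 0, 0, 0, 10], [0.2, 0, -0.95, 0.02, 0, 0, 10], [0.2, 0, -0.95, 0.044, 0, 0, 10], [0.2, 0, -0.95, 0.044, 0, 0, 10]])

```text
clock: 12.4
position: [0.5182, 0.0533, 0.1661]
ee_rot: [-0.601, -0.006, 0.01, 0.799]
ft_force: [-0.2, -1.4, -4.6]
grip_width: 0.0213
```

```bash
python3 - <<'E'
from h import *
p,r,s=pose();print(p,s["ft_force"],s["grip_width"],s["qpos"])
P,Rr=bar(-.061,.036,16,-.010); P[2]+=.06; print(rel(P,Rr))
E
```

```text
[0.5182 0.0533 0.1661] [-0.2226 -1.4182 -4.6165] 0.021315283159607335 [ 0.6162  0.3283 -0.766   1.9607 -0.0691  0.9165 -0.0543]
[ 0.1963  0.1629 -1.0151 -0.0003 -0.0132  0.0034]
```

carry_out(targets=[[0.05, 0, -0.3, 0, -0.004, 0, 10], [0.1, 0, -0.6, 0, -0.009, 0.001, 10], [0.15, 0.05, -0.85, 0, -0.013, 0.003, 10], [0.2, 0.1, -1, 0, -0.013, 0.003, 10], [0.2, 0.1, -1, 0, -0.013, 0.003, 10], [0.2, 0.1, -1, 0, -0.013, 0.003, 10]])

```text
clock: 13.0
position: [0.5412, -0.0325, 0.1307]
ee_rot: [-0.602, -0.037, 0.046, 0.797]
ft_force: [-0.1, 1.2, -4.5]
grip_width: 0.0211
```

```bash
python3 - <<'E'
from h import *
p,r,s=pose();print(p,s["ft_force"],s["grip_width"])
P,Rr=bar(-.061,.036,16,-.010); print(rel(P,Rr)); P[2]+=.06; print(rel(P,Rr))
for n in ("scene","top"): cv2.imwrite(f"pics/{n}7.png",env.grab_frame(n))
crop(cv2.imread("pics/scene7.png"),120,120,320,290,4,"pics/s7.png")
E
```

```text
[ 0.5412 -0.0325  0.1307] [-0.0874  1.1691 -4.5239] 0.021085880271844482
[-0.0218  0.6412 -0.2498  0.0003  0.0013  0.0002]
[-0.0199  0.0641 -0.0856  0.0003  0.0013  0.0002]
```

View pics/s7.png

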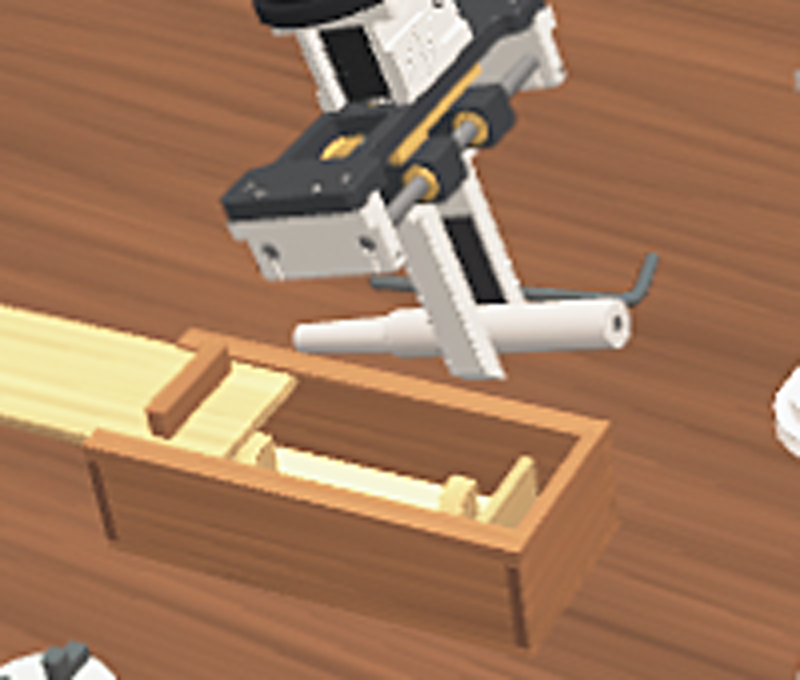

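View pics/top7.png

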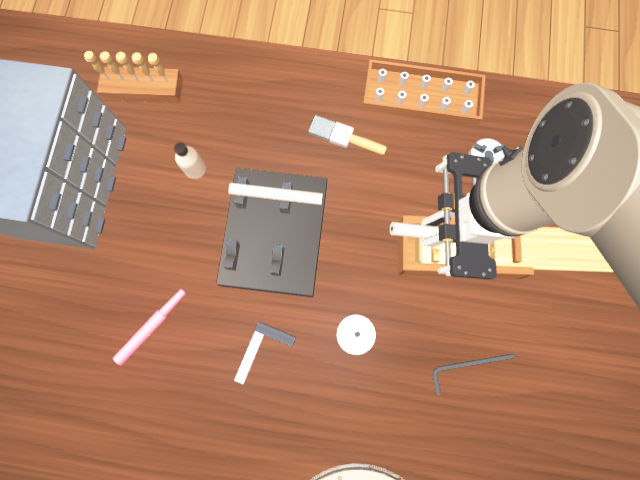

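```bash
python3 - <<'E'
from h import *
S=env.calibration("scene");T=env.calibration("top");p,r,s=pose()
px=np.array([[617,326],[299,338],[382,333]])/4+[120,120]
o,d=ray(S,px)
t=((p-o)@XA)/(d@XA); Q=o+d*t[:,None]; print(Q)
M=r.as_matrix(); u=M[:,2]; n=-M[:,1]
for q in Q: print("along",((q-p)@u*1000).round(1),"up",((q-p)@n*1000).round(1))
qs=[((q-C)@YA*1000).round(1) for q in Q]; print(qs, np.degrees(np.arctan2(Q[0,2]-Q[1,2],(Q[0]-Q[1])@YA)))
# top view
print(onplane(T,[[391,228]],Q[0,2]),"pred",p+u*.069+n*.0175)
# saddle front in scene: crop top of shank saddle and body saddle
E
```

```text
[[ 0.5347  0.0283  0.164 ]
 [ 0.553  -0.137   0.1177]
 [ 0.5479 -0.0912  0.1316]]
along 67.5 up 14.8
along -105.2 up 15.6
along -57.0 up 16.4
[np.float64(151.5), np.float64(-14.8), np.float64(31.3)] 15.556903791374317
[[0.5342 0.0294 0.164 ]] pred [0.534  0.029  0.1671]
```

```bash
sed -i 's/GB=.017/GB=.018/' h.py; python3 - <<'E'
from h import *
p,r,s=pose();print(p,s["ft_force"],np.abs(s["joint_velocities"]).max())
P,Rr=bar(-.061,.036,16,-.010); print(rel(P,Rr))
E
```

```text
[ 0.5414 -0.0322  0.1314] [ 0.2842 -1.0038 -3.5312] 0.006662177612901227
[-0.0253  0.647  -0.2438  0.0004  0.0015  0.0003]
```

carry_out(targets=[[0, 0.15, -0.06, 0, 0.001, 0, 10], [-0.01, 0.3, -0.12, 0, 0.001, 0, 10], [-0.01, 0.45, -0.18, 0, 0.001, 0, 10], [-0.01, 0.57, -0.22, 0, 0.001, 0, 10], [-0.01, 0.65, -0.24, 0, 0.001, 0, 10], [-0.01, 0.65, -0.24, 0, 0.001, 0, 10], [-0.01, 0.65, -0.24, 0, 0.001, 0, 10]])

```text
clock: 13.8
position: [0.5417, -0.0387, 0.0621]
ee_rot: [-0.602, -0.035, 0.044, 0.797]
ft_force: [-0.1, 0.2, -3.5]
grip_width: 0.0211
```

```bash
python3 - <<'E'
from h import *
p,r,s=pose();print(p,s["ft_force"])
P,Rr=bar(-.061,.036,16,-.010); print(rel(P,Rr))
P,Rr=bar(-.061,.036,16,-.060); print(rel(P,Rr))
crop(env.grab_frame("scene"),120,120,320,290,4,"pics/s8.png")
W=env.calibration("wrist"); cv2.imwrite("pics/w8.png",env.grab_frame("wrist"))
E
```

```text
[ 0.5417 -0.0387  0.0621] [-0.126   0.1676 -3.5242]
[-0.0177 -0.0016  0.008   0.0004  0.0003  0.0003]
[-0.0188 -0.0003 -0.5121  0.0004  0.0003  0.0003]
```

View pics/s8.png

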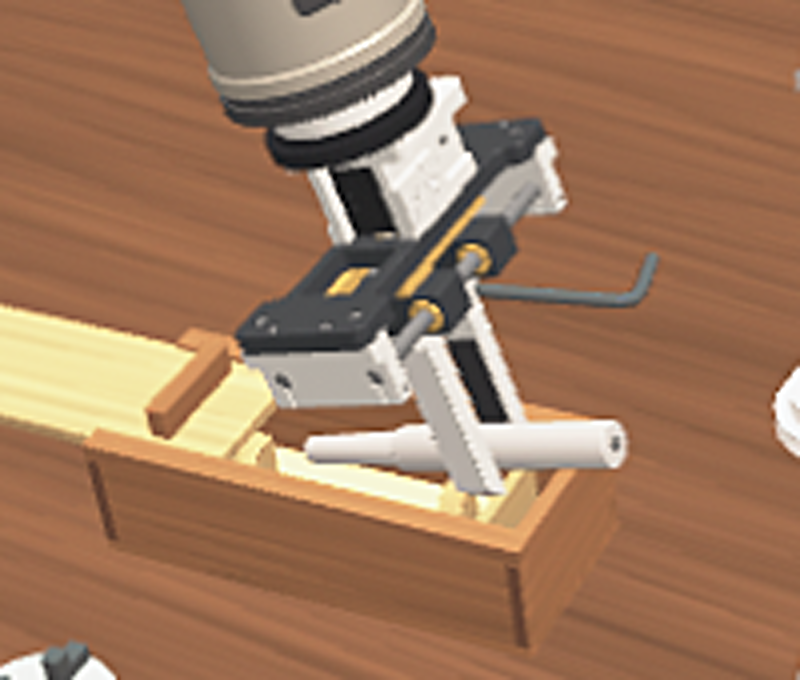

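View pics/w8.png

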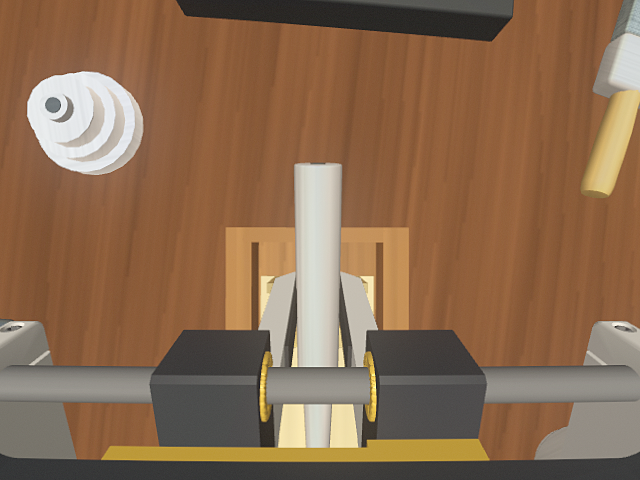

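carry_out(targets=[[0, 0, -0.08, 0, 0, 0, 10], [0, 0, -0.16, 0, 0, 0, 10], [0, 0, -0.24, 0, 0, 0, 10], [0, 0, -0.32, 0, 0, 0, 10], [0, 0, -0.4, 0, 0, 0, 10], [0, 0, -0.46, 0, 0, 0, 10], [0, 0, -0.5, 0, 0, 0, 10], [0, 0, -0.5, 0, 0, 0, 10]])

```text
clock: 14.7
position: [0.5469, -0.0874, 0.0481]
ee_rot: [-0.602, -0.034, 0.043, 0.797]
ft_force: [-0.3, -0.1, -4.2]
grip_width: 0.0214
```

```bash
python3 - <<'E'
from h import *
p,r,s=pose();print(p,s["ft_force"],s["ft_force"]@YA)
P,Rr=bar(-.061,.036,16,-.060); print(rel(P,Rr))
crop(env.grab_frame("scene"),120,120,320,290,4,"pics/s9.png")
E
```

```text
[ 0.5469 -0.0874  0.0481] [-0.3218 -0.0859 -4.2389] -0.05003587916941821
[-0.0159 -0.0009 -0.0036  0.0005  0.0002  0.0003]
```

View pics/s9.png

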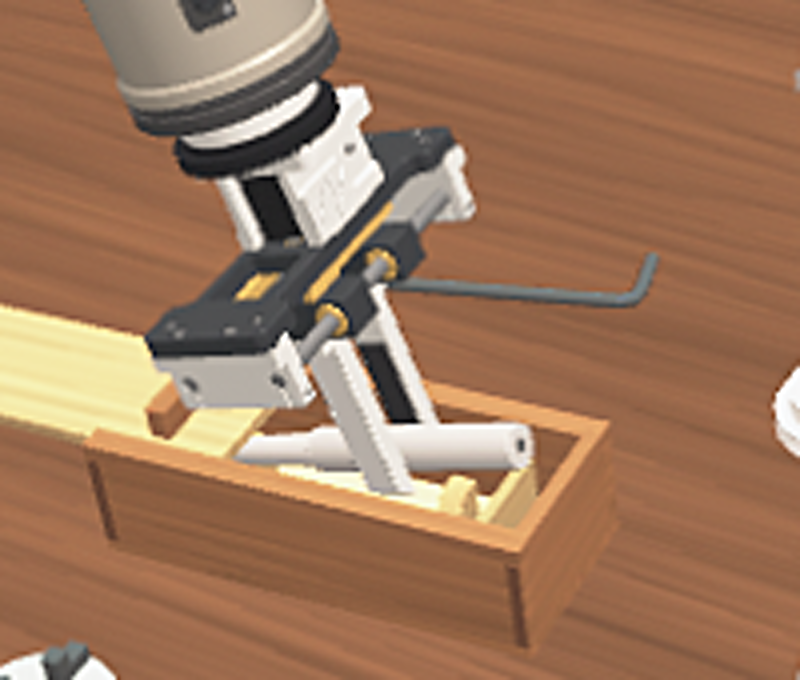

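carry_out(targets=[[0, 0, -0.03, 0, 0, 0, 10], [0, 0, -0.06, 0, 0, 0, 10], [0, 0, -0.09, 0, 0, 0, 10], [0, 0, -0.12, 0, 0, 0, 10], [0, 0, -0.14, 0, 0, 0, 10], [0, 0, -0.14, 0, 0, 0, 10]])

```text
clock: 15.35
position: [0.5484, -0.1006, 0.0444]
ee_rot: [-0.602, -0.034, 0.043, 0.797]
ft_force: [-0.2, 0.4, -4.8]
grip_width: 0.0213
```

carry_out(targets=[[0, 0, -0.015, 0, 0, 0, 10], [0, 0, -0.03, 0, 0, 0, 10], [0, 0, -0.03, 0, 0, 0, 10]])

```text
clock: 15.65
position: [0.5487, -0.1032, 0.0437]
ee_rot: [-0.602, -0.034, 0.044, 0.797]
ft_force: [-0.4, 0.1, -5.3]
grip_width: 0.021
```

```bash
python3 - <<'E'
from h import *
p,r,s=pose();print(p,s["ft_force"],s["ft_force"]@YA,s["wrist_torque"])
P,Rr=bar(-.061,.036,16,-.077); print(rel(P,Rr))
E
```

```text
[ 0.5487 -0.1032  0.0437] [-0.3555  0.0682 -5.2582] 0.10678326938692558 [-0.598  -0.111  -0.0401]
[-0.0165 -0.     -0.0145  0.0005  0.0003  0.0003]
```

carry_out(targets=[[0, 0, -0.01, 0, 0, 0, 10], [0, 0, -0.02, 0, 0, 0, 10], [0, 0, -0.02, 0, 0, 0, 10]])

```text
clock: 15.95
position: [0.549, -0.1051, 0.0431]
ee_rot: [-0.602, -0.034, 0.044, 0.797]
ft_force: [0.5, 0.0, -4.3]
grip_width: 0.0212
```

carry_out(targets=[[0, 0, -0.01, 0, 0, 0, 10], [0, 0, -0.02, 0, 0, 0, 10], [0, 0, -0.02, 0, 0, 0, 10]])

```text
clock: 16.25
position: [0.5491, -0.1064, 0.0427]
ee_rot: [-0.602, -0.035, 0.044, 0.797]
ft_force: [-1.1, 3.7, -3.3]
grip_width: 0.0214
```

carry_out(targets=[[0, 0, -0.02, 0, 0, 0, 10], [0, 0, -0.04, 0, 0, 0, 10], [0, 0, -0.06, 0, 0, 0, 10], [0, 0, -0.06, 0, 0, 0, 10]])

```text
clock: 16.65
position: [0.5497, -0.1117, 0.041]
ee_rot: [-0.601, -0.035, 0.044, 0.797]
ft_force: [-0.9, 8.6, -0.6]
grip_width: 0.0213
```

```bash
python3 - <<'E'
from h import *
p,r,s=pose();print(p,s["ft_force"],s["ft_force"]@YA,s["wrist_torque"])
P,Rr=bar(-.061,.036,16,-.077); print(rel(P,Rr))
E
```

```text
[ 0.5497 -0.1117  0.041 ] [-0.9319  8.5793 -0.5765] 8.629756923814355 [1.516  0.1628 0.0198]
[-0.0167 -0.002   0.0744  0.0003  0.0004  0.0002]
```

```bash
python3 - <<'E'
from h import *
th0=16; c=-.0855  # corner now (measured-based)
sn=lambda t:np.sin(np.radians(t))
P0,R0=bar(-.061,.036,16,c+.0065*sn(16))
for th,c1,zc in ((16,-.0867,.036),(12,-.0867,.0359),(9,-.0867,.0358),(6,-.0867,.0356),(3,-.0867,.0355),(0,-.0867,.0355)):
    P,Rr=bar(-.061,zc,th,c1+.0065*sn(th)); 
    tz=zc+(c1+.0065*sn(th)+.061)*np.tan(np.radians(th))+.172*sn(th)-.011*np.cos(np.radians(th))
    print(th,rel(P,Rr,P0,R0),P[2],"tail low z",tz)
E
```

```text
16 [-0.     -0.     -0.0125  0.      0.      0.    ] 0.040988594221547305 tail low z 0.06598013544070233
12 [-0.      0.0557 -0.0271 -0.0111  0.     -0.    ] 0.03522978365913875 tail low z 0.05572573803951613
9 [-0.      0.0969 -0.0414 -0.0194  0.     -0.    ] 0.030875207391182137 tail low z 0.04793272522778624
6 [-0.      0.1381 -0.0588 -0.0278  0.     -0.    ] 0.026437059661832372 tail low z 0.04000938748392658
3 [-0.      0.1771 -0.0786 -0.0361  0.     -0.    ] 0.022137870936568712 tail low z 0.03218780793699362
0 [-0.      0.2139 -0.1007 -0.0444  0.     -0.    ] 0.017999999999999995 tail low z 0.024499999999999997
```

carry_out(targets=[[0, 0, -0.013, 0, 0, 0, 10], [0, 0.028, -0.02, -0.0055, 0, 0, 10], [0, 0.056, -0.027, -0.011, 0, 0, 10], [0, 0.056, -0.027, -0.011, 0, 0, 10], [0, 0.056, -0.027, -0.011, 0, 0, 10]])

```text
clock: 17.15
position: [0.5498, -0.112, 0.035]
ee_rot: [-0.629, -0.036, 0.043, 0.776]
ft_force: [-1.2, 8.7, -3.0]
grip_width: 0.0213
```

```bash
python3 - <<'E'
from h import *
p,r,s=pose();print(p,s["ft_force"],s["ft_force"]@YA,s["wrist_torque"])
P,Rr=bar(-.061,.0359,12,-.0867+.0065*np.sin(np.radians(12))); print(rel(P,Rr))
W=env.calibration("wrist"); w=env.grab_frame("wrist"); cv2.imwrite("pics/w10.png",w); crop(w,220,150,420,300,4,"pics/w10c.png")
crop(env.grab_frame("scene"),180,180,300,280,6,"pics/s10.png")
E
```

```text
[ 0.5498 -0.112   0.035 ] [-1.233   8.7476 -2.9981] 8.830051859328679 [1.6233 0.1127 0.0347]
[-0.0172 -0.0034 -0.0034  0.0002  0.0006  0.0002]
```

View pics/w10c.png

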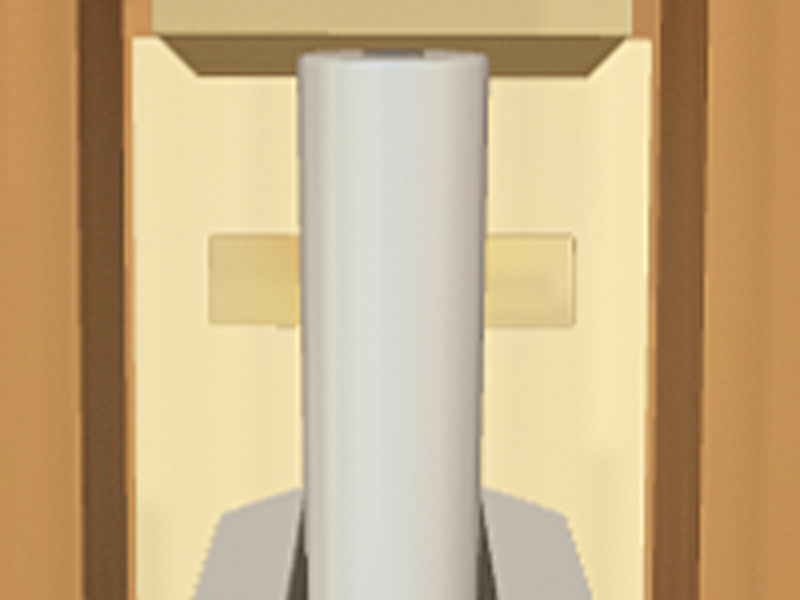

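View pics/s10.png

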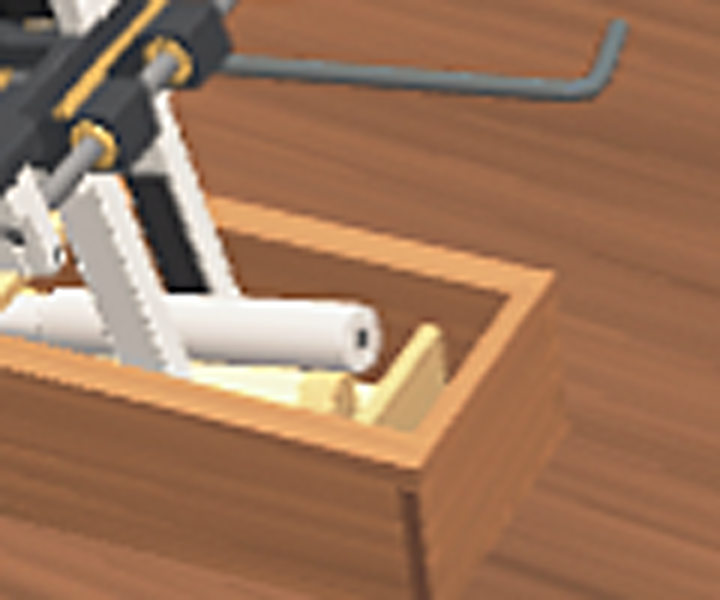

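```bash
python3 - <<'E'
from h import *
W=env.calibration("wrist");p,r,s=pose();M=r.as_matrix();u=M[:,2];n=-M[:,1]
print(W["T"][:3,3],p,s["ft_force"])
a=onplane(W,[[317,159]],.05)[0];print("board inner y",(a-C)@YA*1000)
tail=p+n*.0175+u*.068
print("tail axis pred",(tail-C)@YA*1000,tail[2],"low corner",(tail-n*.011-C)@YA*1000,(tail-n*.011)[2])
for nm,q in (("top corner",tail+n*.011),("axis",tail),("low",tail-n*.011)): print(nm,proj(W,q))
print("board edge pred off-10",proj(W,C+YA*.079+[0,0,.05]),"off-11",proj(W,C+YA*.078+[0,0,.05]))
E
```

```text
[ 0.5439 -0.0721  0.2264] [ 0.5498 -0.1122  0.0349] [-1.0949  8.3415 -2.3852]
board inner y 79.5733126298244
tail axis pred 73.06469333128483 0.06614911088381498 low corner 75.34280149085374 0.05538760952857173
top corner [[319.6974 169.4153]]
axis [[319.5551 167.5778]]
low [[319.4307 165.9707]]
board edge pred off-10 [[316.3272 160.155 ]] off-11 [[316.3223 162.1724]]
```

```bash
python3 - <<'E'
from h import *
sn=lambda t:np.sin(np.radians(t))
P0,R0=bar(-.061,.0359,12,-.0867+.0065*sn(12))
for th,c1,zc in ((12,-.0882,.0359),(9,-.0882,.0358),(6,-.0882,.0356),(3,-.0882,.0355),(0,-.0882,.0355)):
    P,Rr=bar(-.061,zc,th,c1+.0065*sn(th)); 
    print(th,rel(P,Rr,P0,R0),P[2])
E
```

```text
12 [-0.     -0.     -0.0153  0.      0.      0.    ] 0.03491094881663372
9 [-0.      0.0413 -0.0266 -0.0083  0.      0.    ] 0.03063763073069533
6 [ 0.      0.0828 -0.0409 -0.0167  0.      0.    ] 0.02627940330893385
3 [-0.      0.1224 -0.0577 -0.025  -0.      0.    ] 0.02205925926764415
0 [-0.      0.1598 -0.0771 -0.0333 -0.     -0.    ] 0.017999999999999995
```

carry_out(targets=[[0, 0, -0.015, 0, 0, 0, 10], [0, 0.02, -0.021, -0.004, 0, 0, 10], [0, 0.041, -0.027, -0.008, 0, 0, 10], [0, 0.062, -0.034, -0.0125, 0, 0, 10], [0, 0.083, -0.041, -0.0167, 0, 0, 10], [0, 0.083, -0.041, -0.0167, 0, 0, 10], [0, 0.083, -0.041, -0.0167, 0, 0, 10]])

```text
clock: 17.95
position: [0.55, -0.114, 0.0258]
ee_rot: [-0.668, -0.039, 0.041, 0.742]
ft_force: [-0.9, 10.2, -4.4]
grip_width: 0.0211
```

```bash
python3 - <<'E'
from h import *
p,r,s=pose();print(p,s["ft_force"],s["ft_force"]@YA,s["wrist_torque"])
P,Rr=bar(-.061,.0356,6,-.0882+.0065*np.sin(np.radians(6))); print(rel(P,Rr))
w=env.grab_frame("wrist"); crop(w,220,130,420,280,4,"pics/w11c.png")
crop(env.grab_frame("scene"),180,180,300,280,6,"pics/s11.png")
E
```

```text
[ 0.55   -0.114   0.0258] [-0.8714 10.1942 -4.4285] 10.228295596610362 [ 2.1864  0.2321 -0.0014]
[-0.0175 -0.0052 -0.0053  0.0001  0.0005  0.0003]
```

View pics/w11c.png

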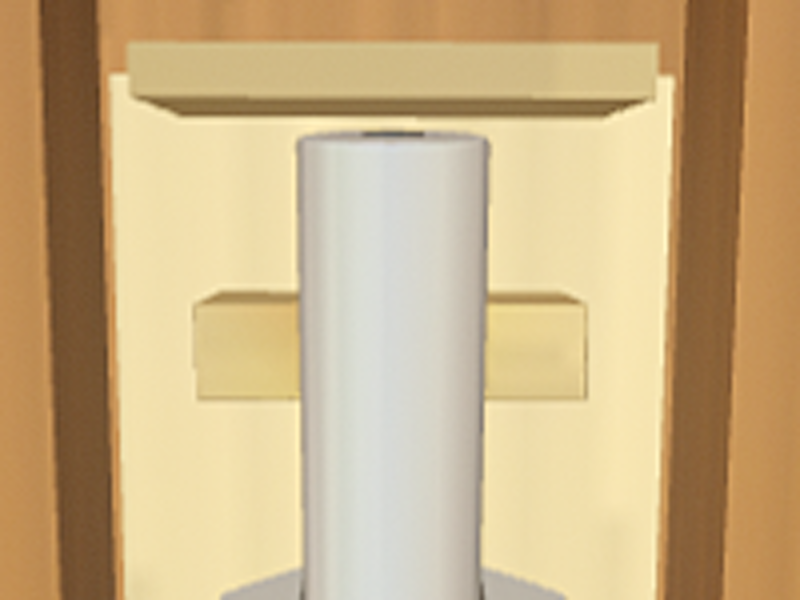

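View pics/s11.png

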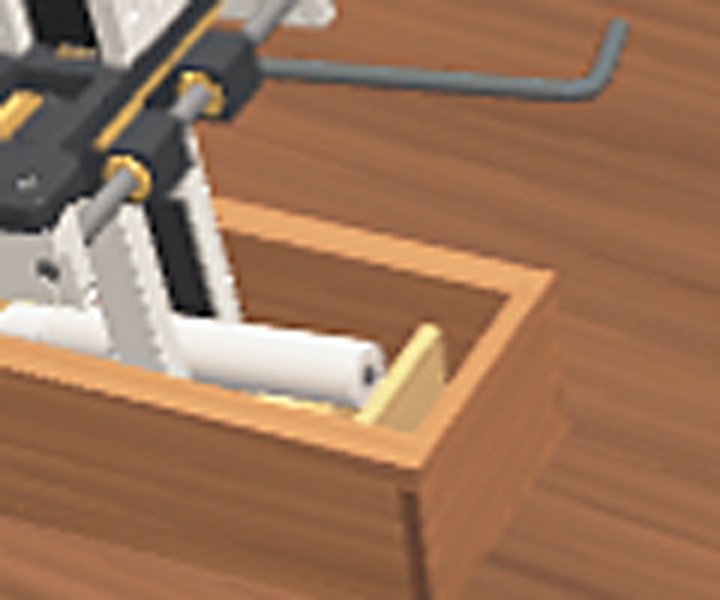

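```bash
python3 - <<'E'
from h import *
sn=lambda t:np.sin(np.radians(t))
P0,R0=bar(-.061,.0356,6,-.0882+.0065*sn(6))
for th,c1,zc in ((4,-.0880,.0356),(2,-.0878,.0356),(0,-.0876,.0358)):
    P,Rr=bar(-.061,zc,th,c1+.0065*sn(th)); 
    print(th,rel(P,Rr,P0,R0),P[2])
E
```

```text
4 [ 0.      0.0269 -0.006  -0.0056 -0.      0.    ] 0.023540984478206083
2 [-0.      0.0536 -0.0133 -0.0111 -0.      0.    ] 0.020812253224165297
0 [-0.      0.078  -0.0217 -0.0167 -0.     -0.    ] 0.018299999999999997
```

carry_out(targets=[[0, 0.014, -0.003, -0.0028, 0, 0, 10], [0, 0.027, -0.006, -0.0056, 0, 0, 10], [0, 0.04, -0.01, -0.0083, 0, 0, 10], [0, 0.053, -0.013, -0.0111, 0, 0, 10], [0, 0.065, -0.017, -0.0139, 0, 0, 10], [0, 0.078, -0.021, -0.0167, 0, 0, 10], [0, 0.078, -0.021, -0.0167, 0, 0, 10], [0, 0.078, -0.021, -0.0167, 0, 0, 10]])

```text
clock: 18.85
position: [0.5502, -0.1152, 0.0177]
ee_rot: [0.706, 0.041, -0.039, -0.706]
ft_force: [-1.9, 12.1, -3.3]
grip_width: 0.0216
```

```bash
python3 - <<'E'
from h import *
p,r,s=pose();print(p,s["ft_force"],s["ft_force"]@YA,s["wrist_torque"])
P,Rr=bar(-.061,.0358,0,-.0876); print(rel(P,Rr))
w=env.grab_frame("wrist"); crop(w,220,130,420,280,4,"pics/w12c.png")
E
```

```text
[ 0.5502 -0.1152  0.0177] [-1.9268 12.1228 -3.3218] 12.261050361514789 [2.8384 0.4874 0.0074]
[-0.0176 -0.0056 -0.0079  0.0001  0.0005  0.0003]
```

View pics/w12c.png

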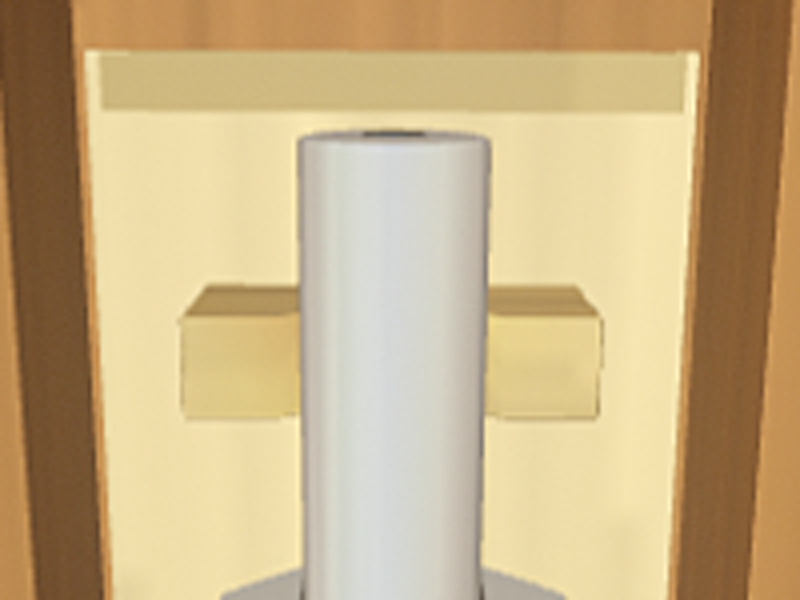

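carry_out(targets=[[0, 0, 0.01, 0, 0, 0, 10], [0, 0, 0.02, 0, 0, 0, 10], [0, 0, 0.03, 0, 0, 0, 10], [0, 0, 0.03, 0, 0, 0, 10]])

```text
clock: 19.3
position: [0.5499, -0.1134, 0.0178]
ee_rot: [0.707, 0.04, -0.039, -0.705]
ft_force: [-1.4, 6.9, -4.0]
grip_width: 0.0213
```

carry_out(targets=[[0, 0, 0.01, 0, 0, 0, 10], [0, 0, 0.01, 0, 0, 0, 10], [0, 0, 0.01, 0, 0, 0, 10]])

```text
clock: 19.6
position: [0.5499, -0.1125, 0.0178]
ee_rot: [0.707, 0.04, -0.039, -0.705]
ft_force: [-1.3, 5.5, -3.7]
grip_width: 0.0209
```

carry_out(targets=[[0, 0, 0.01, 0, 0, 0, 10], [0, 0, 0.01, 0, 0, 0, 10], [0, 0, 0.01, 0, 0, 0, 10]])

```text
clock: 19.9
position: [0.5498, -0.1121, 0.0178]
ee_rot: [0.707, 0.04, -0.038, -0.705]
ft_force: [-1.0, 4.0, -6.4]
grip_width: 0.0214
```

carry_out(targets=[[0, 0.005, 0, 0, 0, 0, 10], [0, 0.01, 0, 0, 0, 0, 10], [0, 0.01, 0, 0, 0, 0, 10]])

```text
clock: 20.2
position: [0.5499, -0.112, 0.017]
ee_rot: [0.707, 0.04, -0.038, -0.705]
ft_force: [-1.9, 5.1, -3.7]
grip_width: 0.0215
```

carry_out(targets=[[0, 0.005, 0, 0, 0, 0, 10], [0, 0.01, 0, 0, 0, 0, 10], [0, 0.01, 0, 0, 0, 0, 10]])

```text
clock: 20.5
position: [0.5499, -0.112, 0.0163]
ee_rot: [0.707, 0.04, -0.038, -0.705]
ft_force: [-3.5, 4.6, 4.1]
grip_width: 0.0211
```

```bash
python3 - <<'E'
from h import *
for i in range(3):
    w=env.grab_frame("wrist"); p,r,s=pose();print(p,s["ft_force"],s["wrist_torque"])
crop(w,220,130,420,280,4,"pics/w13c.png")
E
```

```text
[ 0.5499 -0.112   0.0163] [-4.459   5.4807  5.4198] [ 1.2167  0.8552 -0.1036]
[ 0.5499 -0.112   0.0163] [-4.2648  5.0519  4.4581] [ 1.1894  0.9018 -0.0543]
[ 0.5499 -0.112   0.0163] [-3.8883  5.1453  4.4558] [ 1.2659  0.7999 -0.0753]
```

View pics/w13c.png

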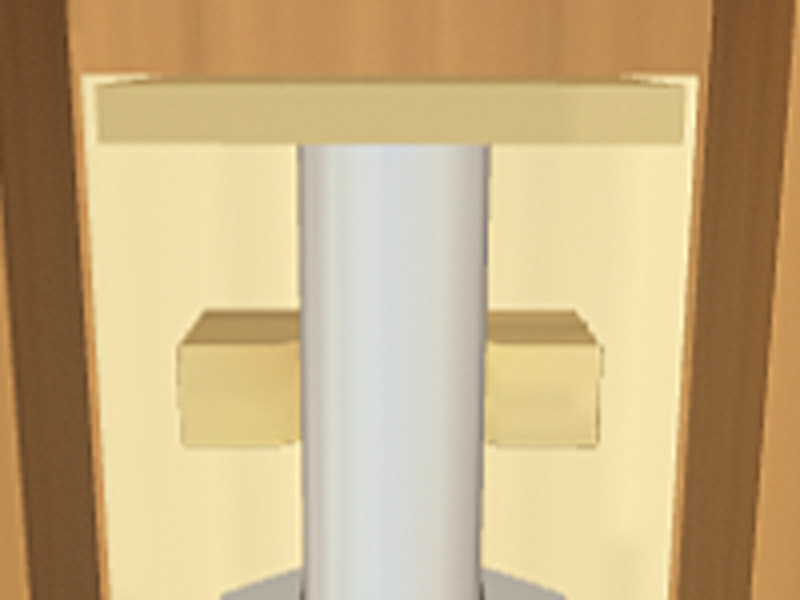

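carry_out(targets=[[-0.01, -0.006, 0.01, 0, 0, 0, 10], [-0.01, -0.006, 0.01, 0, 0, 0, 10], [-0.01, -0.006, 0.01, 0, 0, 0, 10]])

```text
clock: 20.95
position: [0.5496, -0.1119, 0.0168]
ee_rot: [0.707, 0.041, -0.038, -0.705]
ft_force: [5.8, -1.3, -7.3]
grip_width: 0.0214
```

```bash
python3 - <<'E'
from h import *
p,r,s=pose();print(p,s["ft_force"],s["wrist_torque"])
E
```

```text
[ 0.5496 -0.1119  0.0168] [ 5.8288 -1.2855 -7.2998] [-0.2176 -1.3882 -0.0253]
```

carry_out(targets=[[0.005, 0.003, 0, 0, 0, 0, 10], [0.005, 0.003, 0, 0, 0, 0, 10], [0.005, 0.003, 0, 0, 0, 0, 10]])

```text
clock: 21.25
position: [0.5496, -0.1119, 0.0166]
ee_rot: [0.707, 0.04, -0.038, -0.705]
ft_force: [2.3, -4.1, 4.3]
grip_width: 0.021
```

carry_out(targets=[[-0.002, -0.002, -0.005, 0, 0, 0, 10], [-0.002, -0.002, -0.005, 0, 0, 0, 10], [-0.002, -0.002, -0.005, 0, 0, 0, 22], [-0.002, -0.002, -0.005, 0, 0, 0, 24], [-0.002, -0.002, -0.005, 0, 0, 0, 26], [-0.002, -0.002, -0.005, 0, 0, 0, 30], [-0.002, -0.002, -0.005, 0, 0, 0, 36], [-0.002, -0.002, -0.005, 0, 0, 0, 38], [-0.002, -0.002, -0.005, 0, 0, 0, 38]])

```text
clock: 22.15
position: [0.549, -0.1118, 0.0164]
ee_rot: [0.707, 0.04, -0.038, -0.705]
ft_force: [-0.7, 1.0, -0.9]
grip_width: 0.0375
```

```bash
python3 - <<'E'
from h import *
p,r,s=pose();print(p,s["ft_force"],s["wrist_torque"],s["grip_width"])
w=env.grab_frame("wrist"); crop(w,120,130,520,430,2,"pics/w14c.png")
E
```

```text
[ 0.549  -0.1118  0.0164] [-0.73    0.9897 -0.8509] [-0.0105 -0.0935  0.0115] 0.03754271851587454
```

View pics/w14c.png

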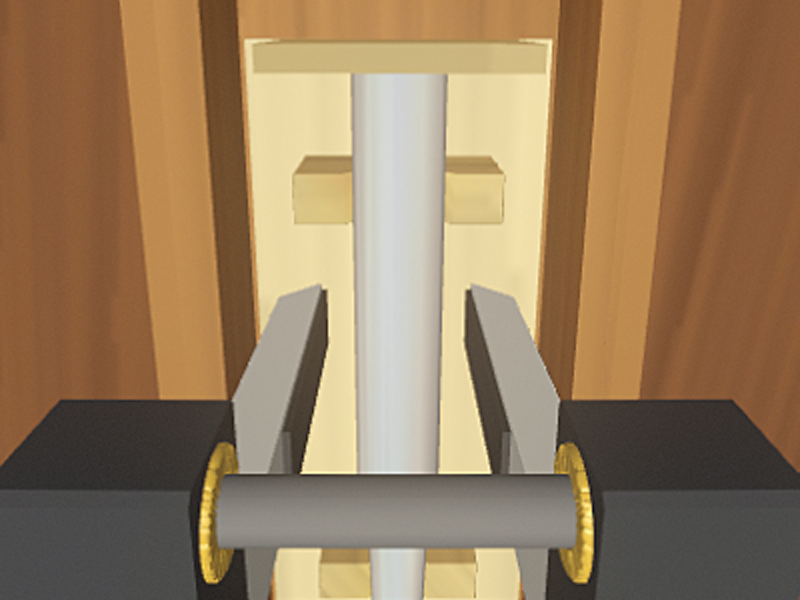

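carry_out(targets=[[0, -0.1, 0, 0, 0, 0, 38], [0, -0.3, 0, 0, 0, 0, 38], [0, -0.6, 0, 0, 0, 0, 38], [0, -1, 0, 0, 0, 0, 38], [0, -1, 0, 0, 0, 0, 38]])

```text
clock: 22.7
position: [0.5515, -0.1117, 0.1217]
ee_rot: [0.708, 0.043, -0.036, -0.704]
ft_force: [-0.2, 0.6, -0.9]
grip_width: 0.0383
```

carry_out(targets=[[0, -0.3, 0, 0, 0, 0, 40], [0, -0.6, -0.1, 0, 0.023, 0, 40], [0, -0.6, -0.2, 0, 0.046, 0, 40], [0, -0.6, -0.3, 0, 0.069, 0, 40], [0, -0.6, -0.4, 0, 0.092, 0, 40], [0, -0.6, -0.5, 0, 0.115, 0, 40], [0, -0.6, -0.6, 0, 0.138, 0, 40], [0, -0.6, -0.7, 0, 0.161, 0, 40], [0, -0.6, -0.8, 0, 0.184, 0, 40], [0, -0.6, -0.9, 0, 0.207, 0, 40]])

```text
clock: 23.7
position: [0.5586, -0.2012, 0.1769]
ee_rot: [0.585, -0.397, 0.399, -0.584]
ft_force: [-0.2, 0.3, -0.1]
grip_width: 0.0397
```

```bash
python3 - <<'E'
from h import *
p,r,s=pose();print(p,s["ft_force"],s["grip_width"])
P=C-YA*.086+[0,0,.067]; print(P,rel(P,frame(-YA)))
cv2.imwrite("pics/scene15.png",env.grab_frame("scene"));crop(cv2.imread("pics/scene15.png"),130,180,300,290,4,"pics/s15.png")
t=env.grab_frame("top");crop(t,385,190,585,300,4,"pics/t15.png")
E
```

```text
[ 0.5586 -0.2012  0.1769] [-0.2135  0.3177 -0.1141] 0.03971454000279232
[ 0.5586 -0.208   0.067 ] [ 0.0601  1.0988 -0.0262 -0.0003  0.0423  0.0005]
```

View pics/s15.png

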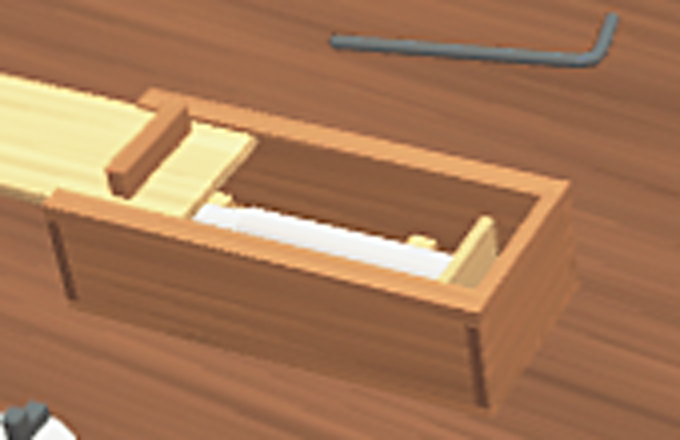

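View pics/t15.png

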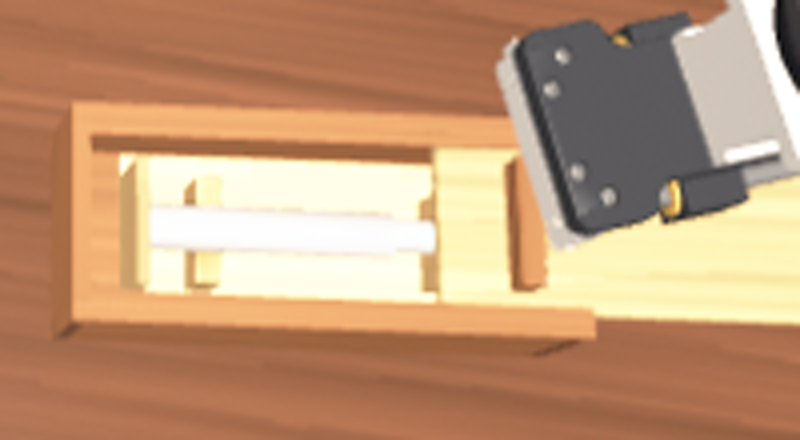

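carry_out(targets=[[0.03, 0.1, 0, 0, 0.021, 0, 40], [0.06, 0.3, -0.02, 0, 0.042, 0, 40], [0.06, 0.6, -0.02, 0, 0.042, 0, 40], [0.06, 0.9, -0.02, 0, 0.042, 0, 40], [0.06, 0.9, -0.02, 0, 0.042, 0, 40]])

```text
clock: 24.3
position: [0.557, -0.206, 0.0835]
ee_rot: [0.53, -0.469, 0.468, -0.529]
ft_force: [-0.0, -1.1, 0.7]
grip_width: 0.0399
```

```bash
python3 - <<'E'
from h import *
p,r,s=pose();print(p,s["ft_force"],s["grip_width"])
P=C-YA*.086+[0,0,.067]; print(rel(P,frame(-YA)))
w=env.grab_frame("wrist");cv2.imwrite("pics/w16.png",w)
E
```

```text
[ 0.557  -0.206   0.0835] [-0.0332 -1.1082  0.6677] 0.03990118025336542
[ 0.0216  0.1649  0.0141  0.0004  0.002  -0.    ]
```

View pics/w16.png

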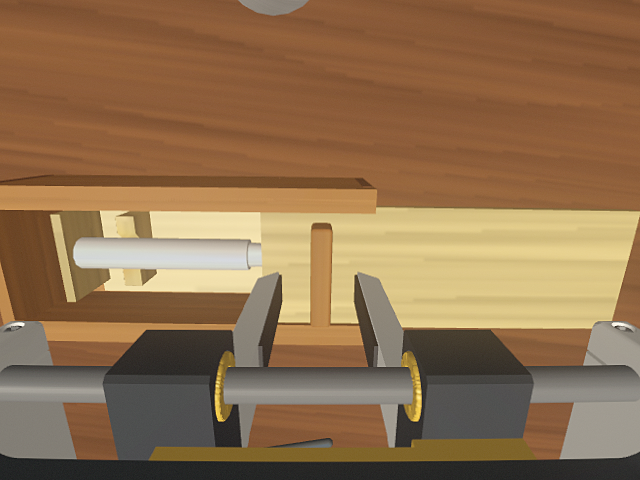

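carry_out(targets=[[0.01, 0.08, 0, 0, 0.001, 0, 40], [0.02, 0.16, 0.01, 0, 0.002, 0, 30], [0.02, 0.16, 0.01, 0, 0.002, 0, 15], [0.02, 0.16, 0.01, 0, 0.002, 0, 15], [0.02, 0.16, 0.01, 0, 0.002, 0, 15], [0.02, 0.16, 0.01, 0, 0.002, 0, 15]])

```text
clock: 24.95
position: [0.5608, -0.2089, 0.0711]
ee_rot: [-0.525, 0.472, -0.474, 0.526]
ft_force: [-0.9, 3.5, 2.3]
grip_width: 0.0152
```

```bash
python3 - <<'E'
from h import *
p,r,s=pose();print(p,s["ft_force"],s["grip_width"],(p-C)@YA)
P=C-YA*.086+[0,0,.067]; print(rel(P,frame(-YA)))
E
```

```text
[ 0.5608 -0.2089  0.0711] [-0.8526  3.5414  2.2559] 0.015191885814801834 -0.08712325073541798
[-0.0112  0.0409 -0.0202 -0.0005 -0.0007  0.0004]
```

carry_out(targets=[[-0.02, 0.03, -0.01, 0, 0, 0, 15], [-0.1, 0.03, -0.01, 0, 0, 0, 15], [-0.2, 0.03, -0.01, 0, 0, 0, 15], [-0.3, 0.03, -0.01, 0, 0, 0, 15], [-0.4, 0.03, -0.01, 0, 0, 0, 15], [-0.5, 0.03, -0.01, 0, 0, 0, 15], [-0.6, 0.03, -0.01, 0, 0, 0, 15], [-0.7, 0.03, -0.01, 0, 0, 0, 15], [-0.8, 0.03, -0.01, 0, 0, 0, 15], [-0.9, 0.03, -0.01, 0, 0, 0, 15]])

```text
clock: 25.95
position: [0.55, -0.1191, 0.0675]
ee_rot: [-0.526, 0.472, -0.474, 0.526]
ft_force: [-1.7, -2.5, 0.7]
grip_width: 0.0146
```

```bash
python3 - <<'E'
from h import *
p,r,s=pose();print(p,s["ft_force"],s["grip_width"],(p-C)@YA)
print(rel(C+YA*.0748+[0,0,.067],frame(-YA)))
E
```

```text
[ 0.55   -0.1191  0.0675] [-1.669  -2.5382  0.6616] 0.014604114761300847 0.0032834611874487394
[-0.7151  0.0029 -0.0152 -0.0004 -0.0008  0.0004]
```

Push to about 12 mm short, then slowly over the catch.

carry_out(targets=[[-0.1, 0, -0.01, 0, 0, 0, 15], [-0.2, 0, -0.01, 0, 0, 0, 15], [-0.3, 0, -0.01, 0, 0, 0, 15], [-0.4, 0, -0.01, 0, 0, 0, 15], [-0.5, 0, -0.01, 0, 0, 0, 15], [-0.56, 0, -0.01, 0, 0, 0, 15], [-0.6, 0, -0.01, 0, 0, 0, 15]])

```text
clock: 26.65
position: [0.5428, -0.0597, 0.0673]
ee_rot: [-0.526, 0.472, -0.474, 0.526]
ft_force: [0.5, -2.6, 1.0]
grip_width: 0.0149
```

carry_out(targets=[[-0.03, 0, 0, 0, 0, 0, 15], [-0.06, 0, 0, 0, 0, 0, 15], [-0.09, 0, 0, 0, 0, 0, 15], [-0.11, 0, 0, 0, 0, 0, 15], [-0.12, 0, 0, 0, 0, 0, 15], [-0.12, 0, 0, 0, 0, 0, 15]])

```text
clock: 27.25
position: [0.5414, -0.0483, 0.0672]
ee_rot: [0.526, -0.472, 0.474, -0.525]
ft_force: [0.7, -1.7, 1.1]
grip_width: 0.0146
```

```bash
python3 - <<'E'
from h import *
p,r,s=pose();print(p,s["ft_force"],s["grip_width"],(p-C)@YA)
E
```

```text
[ 0.5414 -0.0483  0.0672] [ 0.7148 -1.6929  1.0562] 0.014634985887115799 0.07456184857933407
```

carry_out(targets=[[-0.02, 0, 0, 0, 0, 0, 15], [-0.03, 0, 0, 0, 0, 0, 15], [-0.03, 0, 0, 0, 0, 0, 15]])

```text
clock: 27.55
position: [0.5413, -0.0476, 0.0671]
ee_rot: [0.526, -0.472, 0.475, -0.525]
ft_force: [3.1, -12.8, -1.5]
grip_width: 0.0151
```

```bash
python3 - <<'E'
from h import *
p,r,s=pose();print(p,s["ft_force"],s["grip_width"],(p-C)@YA)
E
```

```text
[ 0.5413 -0.0476  0.0671] [  3.055  -12.7774  -1.5267] 0.01509414356930805 0.07532217692519176
```

carry_out(targets=[[-0.02, 0, 0, 0, 0, 0, 15], [-0.02, 0, 0, 0, 0, 0, 15], [-0.02, 0, 0, 0, 0, 0, 15]])

```text
clock: 27.85
position: [0.5413, -0.0474, 0.0671]
ee_rot: [0.526, -0.472, 0.476, -0.524]
ft_force: [7.5, -20.9, -4.5]
grip_width: 0.0152
```

```bash
python3 - <<'E'
from h import *
p,r,s=pose();print(p,s["ft_force"],s["grip_width"],(p-C)@YA)
E
```

```text
[ 0.5413 -0.0474  0.0671] [  7.489  -20.9091  -4.5183] 0.01515154207520022 0.07552687278756155
```

Hard stall, so the cover is home. I back off, open, and rise without dragging the strip, then look.

carry_out(targets=[[0.03, 0, 0, 0, 0, 0, 15], [0.055, 0, 0, 0, 0, 0, 25], [0.055, 0, 0, 0, 0, 0, 40], [0.055, 0, 0, 0, 0, 0, 40], [0.055, -0.3, 0, 0, 0, 0, 40], [0.055, -0.6, 0, 0, 0, 0, 40], [0.055, -1, 0, 0, 0, 0, 40]])

```text
clock: 28.55
position: [0.5404, -0.0482, 0.1673]
ee_rot: [0.526, -0.472, 0.473, -0.525]
ft_force: [0.0, -0.1, 0.1]
grip_width: 0.0402
```

carry_out(targets=[[0.3, -0.3, 0, 0, 0, 0, 40], [0.6, -0.6, 0, 0, 0, 0, 40], [1, -0.6, 0, 0, 0, 0, 40], [1, -0.6, 0, 0, 0, 0, 40], [1, -0.6, 0, 0, 0, 0, 40]])

```text
clock: 29.05
position: [0.5514, -0.1482, 0.2272]
ee_rot: [-0.525, 0.472, -0.474, 0.525]
ft_force: [1.1, 0.8, 0.0]
grip_width: 0.04
```

carry_out(targets=[[0.3, -0.2, 0, 0, 0, 0, 40], [0.6, -0.2, 0, 0, 0, 0, 40], [1, -0.2, 0, 0, 0, 0, 40], [1, -0.2, 0, 0, 0, 0, 40], [1, -0.2, 0, 0, 0, 0, 40]])

```text
clock: 29.55
position: [0.562, -0.2465, 0.247]
ee_rot: [-0.526, 0.472, -0.474, 0.526]
ft_force: [0.2, 0.5, -0.2]
grip_width: 0.0396
```

```bash
python3 - <<'E'
from h import *
p,r,s=pose();print(p,s["ft_force"],s["clock"])
s=env.grab_frame("scene");cv2.imwrite("pics/scene17.png",s);crop(s,130,180,290,290,5,"pics/s17.png")
t=env.grab_frame("top");cv2.imwrite("pics/top17.png",t);crop(t,395,205,555,285,5,"pics/t17.png")
E
```

```text
[ 0.562  -0.2465  0.247 ] [ 0.1773  0.519  -0.2079] 29.55
```

View pics/s17.png

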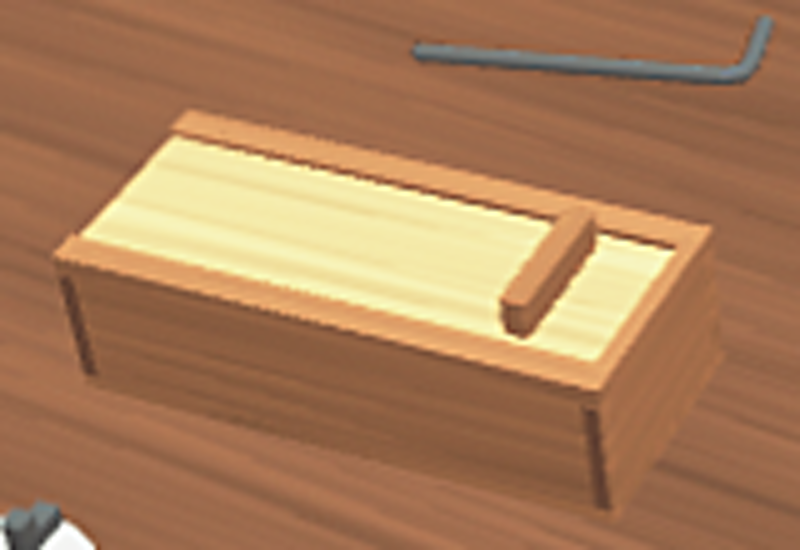

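View pics/top17.png

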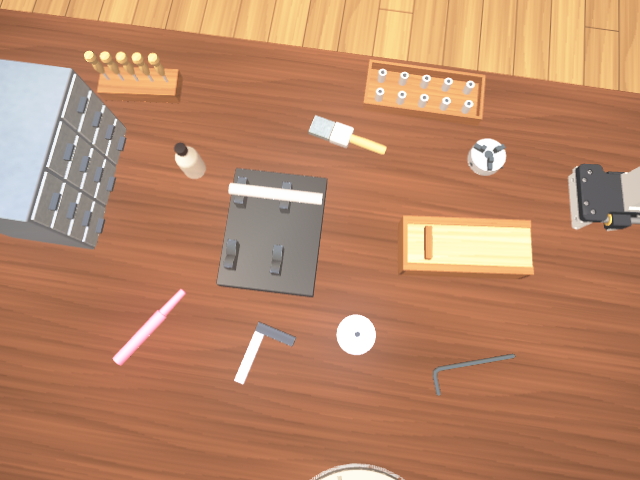

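View pics/t17.png

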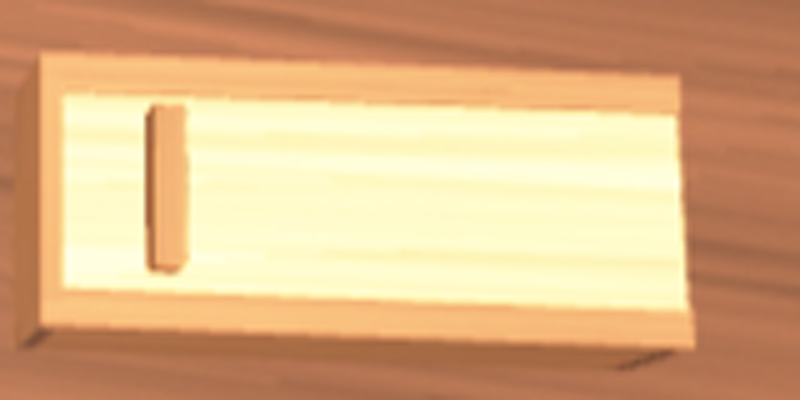

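```bash
python3 - <<'E'
from h import *
a=cv2.imread("pics/top0.png");b=cv2.imread("pics/top17.png")
d=(cv2.absdiff(a,b).max(2)>40).astype(np.uint8); n,l,st,_=cv2.connectedComponentsWithStats(cv2.dilate(d,np.ones((5,5)))); print([list(map(int,x)) for x in st[1:] if x[4]>60])
T=env.calibration("top");Q=onplane(T,np.array([[168,105],[170,268]])/5+[395,205],.08).mean(0);print("pull y",(Q-C)@YA)
print(env.hand_in())
E
```

```text
[[566, 162, 74, 71, 4623], [405, 221, 43, 44, 1689], [528, 224, 20, 48, 827], [214, 244, 101, 25, 1594]]
pull y 0.0738628311021243
the job is handed in; nothing more can be done
None
```

The tapered test bar is in its cradle with the cover shut, and the job was handed in at about 30 s of the 72 s. The hand-in gives no verdict.

- **Opening:** I slid the cover back to its stop, where it stalled at 15 N with the pull within 0.5 mm of the expected position.
- **Placing the bar:** I tipped the bar in at 16° and felt the pad give at about 4 N. I pushed on until the tail cleared the front board, then levelled it. While levelling, the pad reached flat (12 N). I eased back until the tail met the front board and lowered the bar into both V saddles. The most I saw from the saddles was about 9 N. Contact came at axis z 33.8 mm, against the stated 34 mm. Then I let go.
- **Closing:** I pushed the cover shut until it stalled at 21 N, well above the catch and friction. The last pictures show no gap at the front and the pull at case y +73.9 mm, against 73 nominal, which is within the camera error.
- **Other things:** comparing the top view before and after, only the cover, the emptied V-blocks and the arm itself changed. The plain bar, the pink look-alike and the rest stayed put. The gripper was about 0.2 m clear and touching nothing.
- **Disagreements:**
  - Camera heights read about 2.5 mm low at first.
  - The two sightings of the cradle put it 10 mm to the rear, while touch suggested 9 to 11 mm.
  - The bar sat about 1.5 mm off its seen x.

  All three were within tolerance.

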